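# Unclip the cover of a tracing light box along its seam

### The job

Open the tracing light box that stands in the black bench tray: take the wooden-handled opening tool from its stand, lean it so that its tip gets under the cover's lip, and run the tip slowly and lightly along the whole curved front seam so that every catch is pushed in and the cover springs up. Touch the box with nothing but the tool, do not force it, then stand the tool back in its stand and leave the things around the work where they are.

Things in the scene. Friction and masses are not known exactly. Their poses are not given: they have to be found in the camera images.
- bench_tray: Fixed black bench tray, 226 x 262 mm, rim 13 mm; origin on the table under its middle; x from the light box's bowed front to its hinge, y to the left as you face that front, z up. The light box (grey and aluminium, white pane, 174 x 224 mm, top 63 mm over the table) stands in it with unmeasured play: up to 10 mm along x, 0.08 rad about the origin; it stays put under the tool. Feel for the seam or see it.
- seam_mid (a point): Middle of the front seam, if the box were centred in its tray: on the seam's upright back wall, 44 mm over the table. Seen from above the wall is an arc of radius 260 mm, bowed to the front, centred at tray x = +185 mm, y = 0. It is 14 mm high, from a level ledge (39 mm over the table, 14 mm deep) up to the underside of the cover's lip (53 mm). The real wall is off by the box's play. Axes as the tray's.
- seam_left (a point): Same wall, 92 mm along the arc from seam_mid to the tray's +y, for a centred box. The wall is bare here (beyond 82 mm from the middle), so it can be felt with the tip; an end cheek closes the recess at y = +104 mm in the tray's frame.
- seam_right (a point): Same as seam_left, mirrored: 92 mm along the arc towards the tray's -y, bare wall, end cheek at y = -104 mm.
- middle_catch (a point): Front of the middle one of five black push-in catches, for a centred box: rounded noses 28 mm wide, 41 to 51 mm over the table, standing out 4 mm from the wall, 34 mm apart along the arc (0, +-34, +-68 mm from seam_mid). Each yields to about 3 to 6 N, stays where it is pushed and lets the cover go once 2.8 mm in; its travel ends flush with the wall. One left out holds the cover shut.
- lip_mid (a point): Lower front edge of the cover's lip, middle, for a centred box: the lip stands out 5 mm past the wall, underside 53 mm and top 63 mm over the table. It keeps an upright shank from pushing the catches in far enough: lean the tool 35 to 45 degrees from vertical, handle out to the front.
- cover (a joint): Opening angle of the light box's cover about the hinge at its back, rad: 0 shut and held by the catches, 0.15 sprung up against its stop (front edge about 25 mm higher).
- opening_tool: Opening tool, loose, 124 mm long, 70 g, standing tip down in its stand at the start. Origin: the centre of its 6 mm steel ball tip; z runs up the shank to the handle. Round shank 6 mm thick for 30 mm, then up to 10 mm; brass collar 25 mm across from z = 55 to 59 mm; wooden handle, square 20 x 20 mm with sides along the tool's x and y, from z = 59 to 121 mm (grip it there, firmly).
- tool_stand: Fixed tool stand: round steel foot 72 mm across with an upright aluminium tube, outside 23 mm, bore 15 mm, open top 67 mm over the table, bore floor at 8 mm. Origin: centre of the foot's underside, z up. The tool stands in the bore with its collar resting on the rim, so its tip centre is then 12 mm over the table, on the axis.
- water_jar: Empty glass jar, 60 mm across, 91 mm high, standing loose; bystander. Origin: centre of its underside. It and the tool stand may swap sides.
- tin_tray: Flat tinplate box with small discs in it, 112 x 160 mm, 23 mm high, standing loose; bystander. Origin: centre of its underside, y along its length.
- nose_pliers: Blue-handled fine-nose pliers, 150 mm long, 10 mm high, lying loose; bystander. Origin: centre of the underside, y along its length.
There are look-alikes about, which are no part of the job. Leave any turquoise look-alike of the tool_stand alone.

How it is judged:
By the outcome, as a careful person would: the job done as asked, in the order asked, and still so for the second after the job is handed in, with the robot touching nothing.
It also fails if it takes over 72 s, if anything falls off the work surface, if the arm or the gripper's body presses on something with over 40 N, if the wrist force passes 120 N, or if a joint passes its speed limit or range.

### The arm

A 6-joint arm with a two-finger parallel gripper is mounted at the origin on a cart in front of the work surface, level with it; the furniture and walls round the work are solid. World frame = base frame: x ahead of the robot, y to its left, z up, the work surface at z = 0. Lengths are in mm, angles in rad, forces in N, time in s.
With the tool pointing down it reaches from about 350 to 800 mm from the base axis. Payload 7.3 kg.
Tool frame: the origin (TCP) lies between the finger pads; the fingertips stand 8 mm ahead of it and the grasp point (between the pads) lies 11 mm behind it; x points along the fingers, z is the direction in which the jaws open and shut, and the axes are right-handed (so a half turn about x gives the same grasp; the last joint's range is limited). The gripper opens to 85 mm and grips with 20 to 120 N. Pads are 22 mm wide; open, the fingers measure 114 mm over their backs; the gripper's body (76 mm by 85 mm) begins 54 mm behind the grasp point. The pads swing forward as they close: fully open they stand 13 mm farther back than shut.
Start: joints at [-1.326, 0.342, 1.524, -0, 1.275, -0.146], TCP at [200.011, -485.43, 205.622] pointing down, gripper open.
Joint ranges: [-2.53, 2.53], [-0.77, 2.02], [0.04, 2.7], [-1, 4.14], [0.28, 2.66], [-3.11, 3.11]. Speed limits (rad/s): [2.57, 2.57, 3.14, 3.14, 3.14, 3.14].

### API

Orientations are given as a rotation vector (axis times angle).
In Python, from workcell import ctrl, imaging, order gives the robot as it stands.
- The arm moves only by the shell command python3 -m creep 'ROWS' [OPENING]. ROWS is JSON, one flat list of numbers, 6 for each row, row after row: the shift along the tool's x, y, z in m, then the turn, a rotation vector about the tool's x, y, z in rad. In form: [x, y, z, rx, ry, rz, x, y, z, rx, ry, rz, ...]. A call has 1 to 10 rows; each row is the pose to reach, as a shift and turn from the pose commanded when the call began, along the tool's axes at that moment; what a row does not reach only later rows make up. A row lasts 1/10 s, in which the tool goes at most 50 mm and 8.59 degrees, less where a joint would pass 70% of its speed; a pose out of reach is approached as far as the arm can. A call with a gripper value outside its range is refused whole. OPENING is the finger opening in m, from 0 to 0.0854, set as the call begins (- or left out, the last holds). The fingers move at their own pace and stop on an object; the grip force is fixed at half the most. Time passes only in rows, so rows that repeat a pose let the fingers close. It gives the time, the measured TCP pose, the force and the opening at its end, in the units of the state.
- ctrl.get_obs(): the state, without advancing time (a new reading comes with each control period).
- imaging.grab_frame(name): name is "scene" or "top" or "wrist"; returns a dict with "image" (420x560x3 uint8, blue, green, red), "depth" (420x560 float32, mm along the optical axis (not along the pixel's ray), 0 where there is no reading), "intrinsics" (3x3 intrinsics, pixels), "rvec" (rotation vector, rad) and "tvec" (3), from world to camera coordinates, as OpenCV has them. Camera axes: x right, y down, z forward; pixel columns grow to the right and rows downward; lengths in mm; the calibration is good to about 2 mm. A picture is of the moment at which its call begins.
- order.job_done(): hands the job in, once; it reports no verdict.
The state is a dict: "time": time; "joints": joint angles; "qd": joint speeds; "joint_efforts": joint torques, N m; "ee_pos": TCP position; "tcp_rot": TCP orientation; "force": force on the tool from outside, world axes, zero at the start; "moment": the same for the moment, N m; "grip_width": finger opening in mm.
Only numpy, scipy, OpenCV 4.12 (cv2) and the standard library are available. Lean on these libraries where they do the work, as an engineer would, in place of code of your own. Each camera call takes 0.05 s, during which the arm holds its last target.

## Working session

There is one attempt and no reset: what is moved stays moved. The work goes in short steps, Python scripts to look and compute and a shell command to move; the robot and the scene stay as the last step left them, time stands still between calls to the robot, and variables do not carry over. Pictures are saved under pics/ and viewed, and the job is handed in when it is done.

```bash
ls; mkdir -p pics; python3 - <<'E'
from workcell import ctrl, imaging, order
import cv2, numpy as np
o=ctrl.get_obs()
for k,v in o.items(): print(k,v)
for n in ["scene","top","wrist"]:
    f=imaging.grab_frame(n); cv2.imwrite(f"pics/{n}0.png",f["image"])
    np.savez(f"pics/{n}0.npz",**f)
    print(n,f["intrinsics"].tolist(),f["rvec"],f["tvec"])
E
```

```text
pics
time 0.0
joints [-1.32604770e+00  3.42708719e-01  1.52504729e+00 -1.83381407e-05
  1.27538492e+00 -1.46008100e-01]
qd [-0.00071019 -0.00103466 -0.00032985 -0.00149075 -0.00038613  0.0001249 ]
joint_efforts [ 1.85141903e-04 -4.33680618e+01 -2.46007562e+01 -2.55989909e-05
  7.96825450e-03 -4.28247944e-06]
ee_pos [ 199.86701542 -484.97954629  204.92268918]
tcp_rot [ 0.91772212  1.37028487 -0.91603061]
force [-0.4927497  -0.18670465  0.62902527]
moment [-0.01026736 -0.0202425  -0.01641918]
grip_width 85.24106234628027
scene [[442.46683430674983, 0.0, 283.8103730706662], [0.0, 442.46683430674983, 210.26287956330023], [0.0, 0.0, 1.0]] [ 1.85236787 -0.93249891  0.61132739] [-298.36541039  237.57957471  814.79303651]
top [[510.1077924037586, 0.0, 277.3543204722921], [0.0, 510.1077924037586, 213.70389382849433], [0.0, 0.0, 1.0]] [ 2.12874101 -2.09251912  0.19894759] [  18.56063731  534.43015173 1316.98401622]
wrist [[330.00053336043925, 0.0, 277.8816950041762], [0.0, 330.00053336043925, 210.48611302990045], [0.0, 0.0, 1.0]] [-2.41090919  1.61398     0.22878844] [-523.1285776   -35.1629591   380.25929365]
```

View pics/scene0.png

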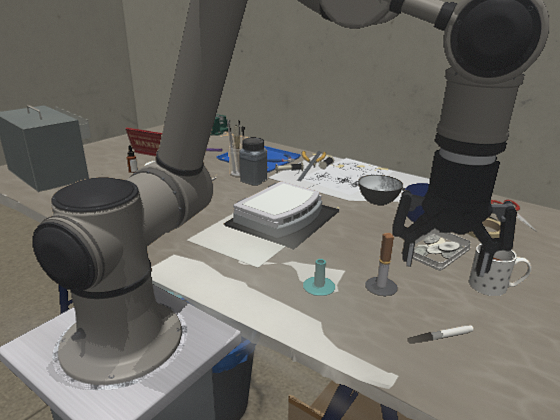

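View pics/top0.png

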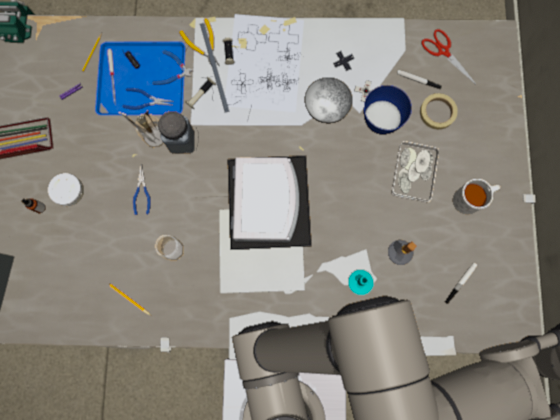

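View pics/wrist0.png

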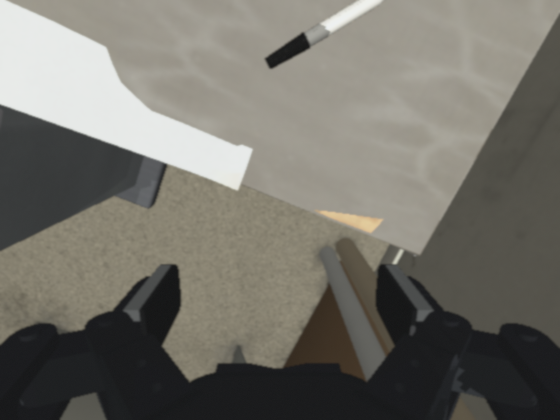

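The scene shows three things. The tray and light box are at top-view px (270,202), with the bow to the right, towards world -y. A wooden-handled tool in a grey stand is at top (402,252) and scene (384,270). A turquoise look-alike stand is at top (361,282). The grey stand with the tool in it fits the description, so I'll confirm it in an enlarged crop and measure.

```bash
cat > h.py <<'E'
import numpy as np, cv2
from workcell import ctrl, imaging, order
from scipy.spatial.transform import Rotation as R
def cam(f):
    Rm=cv2.Rodrigues(np.array(f["rvec"],float))[0]; t=np.array(f["tvec"],float).reshape(3); return np.array(f["intrinsics"]),Rm,t
def ray(f,u,v):
    K,Rm,t=cam(f); d=Rm.T@np.linalg.inv(K)@np.array([u,v,1.]); return -Rm.T@t,d/np.linalg.norm(d)
def onz(f,u,v,z):
    c,d=ray(f,u,v); return c+d*(z-c[2])/d[2]
def two(f1,p1,f2,p2):
    a,d=ray(f1,*p1); b,e=ray(f2,*p2)
    s=np.linalg.lstsq(np.c_[d,-e],b-a,rcond=None)[0]; P=a+d*s[0];Q=b+e*s[1]; return (P+Q)/2,np.linalg.norm(P-Q)
def proj(f,P):
    K,Rm,t=cam(f); q=K@(Rm@np.array(P,float)+t); return q[:2]/q[2]
def shot(n,tag):
    f=imaging.grab_frame(n); cv2.imwrite(f"pics/{n}{tag}.png",f["image"]); np.savez(f"pics/{n}{tag}.npz",**f); return f
def crop(f,x0,y0,x1,y1,s,name):
    im=f["image"][y0:y1,x0:x1]; cv2.imwrite("pics/"+name,cv2.resize(im,None,fx=s,fy=s,interpolation=cv2.INTER_CUBIC))
def load(n): return dict(np.load(f"pics/{n}.npz"))
E
python3 - <<'E'
from h import *
T=load("top0");S=load("scene0")
crop(T,340,220,440,300,4,"c1.png"); crop(S,300,220,420,310,5,"c2.png"); crop(T,215,145,325,260,5,"c3.png")
a=np.vstack([cv2.resize(cv2.imread("pics/c1.png"),(400,320)),np.zeros((1,400,3),np.uint8)])
b=cv2.resize(cv2.imread("pics/c2.png"),(400,321)); cv2.imwrite("pics/cc.png",np.hstack([a,b]))
E
```

```text
(no output)
```

View pics/cc.png

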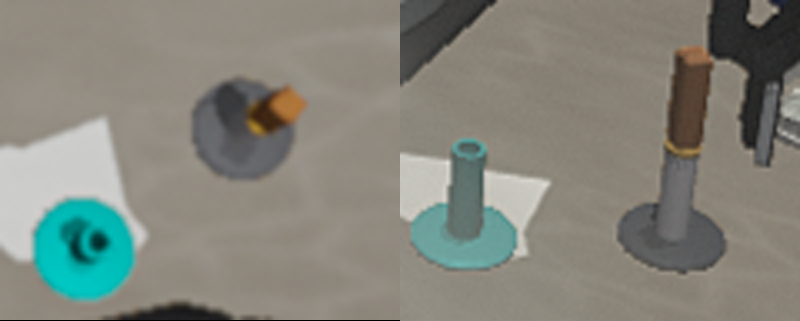

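View pics/c3.png

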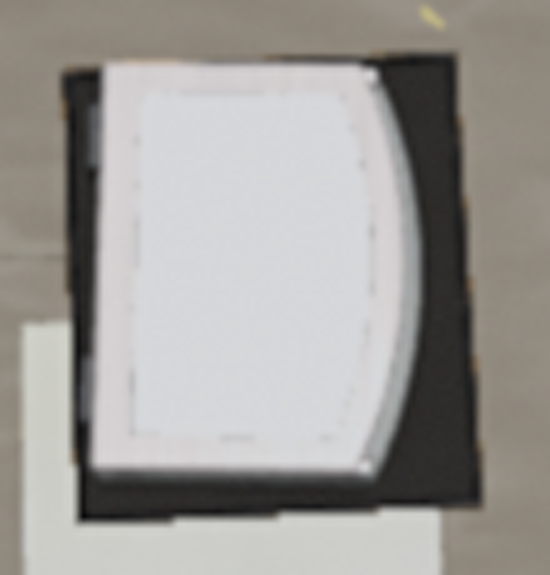

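Confirmed: the grey foot and tube hold the tool with its brass collar and square wooden handle (crop 270,110). The turquoise stand is empty and I'll leave it alone. Next, rough positions.

```bash
python3 - <<'E'
from h import *
T=load("top0");S=load("scene0")
def cn(c,x0,y0,s): return (x0+(c[0]+.5)/s-.5,y0+(c[1]+.5)/s-.5)
foot=cn((243,128),340,220,4); print("foot",onz(T,*foot,4))
top=cn((289,103),340,220,4)
st=(300+(692-400)*.3-.5, 220+55*90/321-.5)
print("handle top",two(T,top,S,st), onz(T,*top,133))
for c in [(457,55),(482,505),(80,520),(64,73)]:
    print("tray",onz(T,*cn(c,215,145,5),13))
for c in [(378,65),(420,260),(370,475),(92,468),(105,65)]:
    print("cover",onz(T,*cn(c,215,145,5),63))
# wrist cam relative to tcp
o=ctrl.get_obs(); W=load("wrist0"); K,Rm,t=cam(W); c=-Rm.T@t
Rt=R.from_rotvec(o["tcp_rot"]).as_matrix(); print("Rt",Rt.round(3)); print("cam in tool",Rt.T@(c-o["ee_pos"]), (Rt.T@Rm.T).round(3))
E
```

```text
foot [ 443.59969174 -310.35544268    4.        ]
handle top (array([ 443.18332743, -310.32762295,  131.20749695]), np.float64(0.10223556116051911)) [ 442.90050994 -309.82934231  133.        ]
tray [711.50548945 -49.77212263  13.        ]
tray [454.8690284  -65.23355389  13.        ]
tray [442.92428617 154.32246672  13.        ]
tray [697.55136905 172.68623478  13.        ]
cover [688.91891363  -4.60885796  63.        ]
cover [579.94520682 -28.60505694  63.        ]
cover [462.86879883  -3.36793271  63.        ]
cover [464.16204905 143.71996129  63.        ]
cover [686.70025035 144.51212853  63.        ]
Rt [[-0.     0.925  0.381]
 [ 0.001  0.381 -0.925]
 [-1.     0.    -0.001]]
cam in tool [-169.36091867   71.06395824   -1.21692138] [[ 0.    -0.276  0.961]
 [-0.    -0.961 -0.276]
 [ 1.     0.    -0.   ]]
```

```bash
python3 -m creep '[0,0.02,-0.005,0,0,0, 0,0.055,-0.013,0,0,0, 0,0.09,-0.021,0,0,0, 0,0.125,-0.03,0,0,0, 0,0.16,-0.038,0,0,0, 0,0.195,-0.046,0,0,0, 0,0.23,-0.055,0,0,0, 0,0.26,-0.062,0,0,0, 0,0.283,-0.067,0,0,0, 0,0.2915,-0.069,0,0,0]'; python3 - <<'E'
from h import *
f=shot("wrist",1); f2=shot("top",1); o=ctrl.get_obs(); print(o["time"],o["ee_pos"],o["joints"],o["force"])
print(proj(f,(443.3,-310.2,133)))
E
```

```text
time: 1.15
ee_pos: [444.6, -309.1, 205.3]
tcp_rot: [0.915, 1.37, -0.915]
force: [-0.1, -0.6, -0.7]
grip_width: 85.1
1.25 [ 443.60459097 -310.03752316  205.2592375 ] [-7.51509113e-01  3.72368286e-01  1.47944086e+00 -1.97127192e-04
  1.29031944e+00  4.26747473e-01] [-0.67674402 -0.66823716 -1.13673901]
[280.18552334 214.55336426]
```

View pics/wrist1.png

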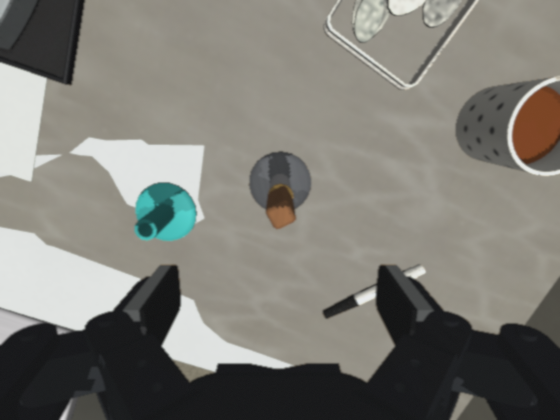

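```bash
python3 - <<'E'
from h import *
f=load("wrist1"); crop(f,235,140,325,240,6,"c4.png")
E
```

```text
(no output)
```

View pics/c4.png

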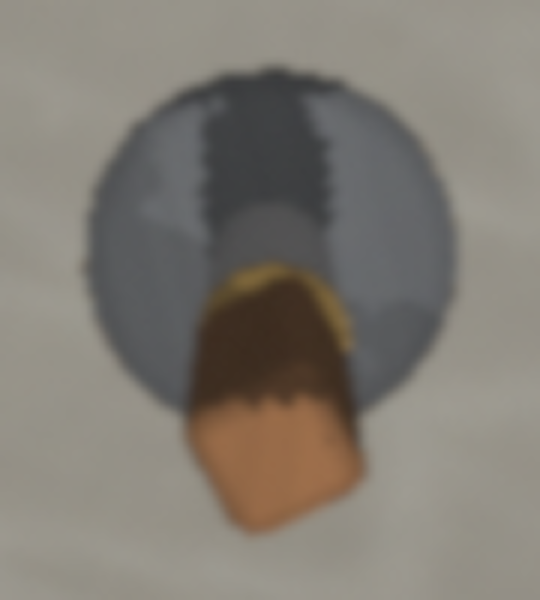

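```bash
python3 - <<'E'
from h import *
f=load("wrist1"); im=f["image"].astype(int); d=f["depth"]
# back-project all pixels in window, top face by colour
hsv=cv2.cvtColor(f["image"],cv2.COLOR_BGR2HSV)
m=((hsv[...,0]<20)&(hsv[...,1]>90)&(hsv[...,2]>110)).astype(np.uint8); m[:195]=0;m[240:]=0;m[:,:250]=0;m[:,310:]=0
ys,xs=np.nonzero(m); print(len(ys),xs.min(),xs.max(),ys.min(),ys.max(), np.median(d[ys,xs]))
P=np.array([onz(f,x,y,132.5)[:2] for x,y in zip(xs,ys)])
r=cv2.minAreaRect(P.astype(np.float32)); print(r)
# depth-derived heights
K,Rm,t=cam(f)
Q=np.array([Rm.T@(np.linalg.inv(K)@[x,y,1]*d[y,x]-t) for x,y in zip(xs,ys)]); print(np.percentile(Q[:,2],[5,50,95]))
for c in [(190,425),(250,530),(362,473),(315,400)]: print(onz(f,235+(c[0]+.5)/6-.5,140+(c[1]+.5)/6-.5,132.5))
g=[onz(f,235+(c[0]+.5)/6-.5,140+(c[1]+.5)/6-.5,4)[:2] for c in [(87,260),(457,260),(270,72)]]; print(g)
tp=load("top0"); ts=[(onz(tp,405.8,245.2,131))]
# two-view height: wrist1 & top0 & scene0
S=load("scene0"); c=P.mean(0); pw=(xs.mean(),ys.mean()); print(two(f,pw,S,(387.1,235)), two(f,pw,load("top0"),(411.8,245.4)))
E
```

```text
447 267 294 195 228 251.83531
((445.46795654296875, -312.6474304199219), (17.817625045776367, 24.892349243164062), 54.72309112548828)
[132.55138111 133.80584662 135.02026011]
[ 442.12821576 -299.16145423  132.5       ]
[ 432.00596139 -311.60615884  132.5       ]
[ 444.6409677  -321.91773104  132.5       ]
[ 451.26261155 -312.5695297   132.5       ]
[array([ 429.00762143, -278.54795133]), array([ 455.98069471, -343.56457716]), array([ 475.02647892, -297.09995813])]
(array([ 441.97597493, -310.93703257,  131.74928149]), np.float64(0.15985688610479024)) (array([ 442.63655264, -310.21169487,  133.24006083]), np.float64(1.2778994076301828))
```

```bash
python3 -m creep '[0.005,0,0,-0.1,0,0, 0.015,-0.0005,0,-0.22,0,0, 0.025,-0.0007,0,-0.34,0,0, 0.035,-0.0007,0,-0.44,0,0, 0.04,-0.0007,0,-0.494,0,0, 0.04,-0.0007,0,-0.494,0,0]'; python3 - <<'E'
from h import *
f=shot("wrist",2); o=ctrl.get_obs(); print(o["time"],o["ee_pos"],o["joints"]); Rt=R.from_rotvec(o["tcp_rot"]).as_matrix(); print(Rt.round(3))
crop(f,180,120,380,320,3,"c5.png")
E
```

```text
time: 1.85
ee_pos: [441.1, -311.5, 164.8]
tcp_rot: [0.538, 1.505, -0.538]
force: [-0.2, 0.4, -0.1]
grip_width: 85.3
1.9 [ 441.5164296  -311.64059714  165.40125577] [-7.56224817e-01  4.05557729e-01  1.54360748e+00 -4.35829011e-04
  1.19322371e+00 -6.73394624e-02]
[[-0.001  0.636  0.772]
 [ 0.     0.772 -0.636]
 [-1.    -0.    -0.001]]
```

View pics/c5.png

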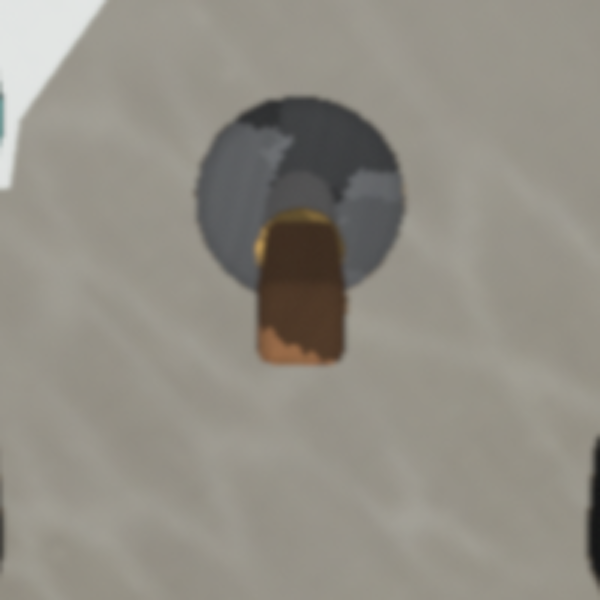

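```bash
python3 - <<'E'
from h import *
f=load("wrist2"); o=ctrl.get_obs(); Rt=R.from_rotvec(o["tcp_rot"]).as_matrix()
for c in [(257,340),(345,340),(301,364),(301,284)]:
    p=onz(f,180+(c[0]+.5)/3-.5,120+(c[1]+.5)/3-.5,132.5); print(p, (Rt.T@(p-o["ee_pos"])).round(2))
E
```

```text
[ 433.21456093 -307.21080846  132.5       ] [32.91 -1.84 -9.2 ]
[ 447.93421433 -319.27713719  132.5       ] [32.89 -1.81  9.84]
[ 437.06211546 -317.54034669  132.5       ] [32.9  -7.37  0.34]
[ 448.58019312 -303.45444933  132.5       ] [32.9  10.82  0.28]
```

```bash
python3 -m creep '[0.01,0.0017,0.0003,0,0,0, 0.025,0.0017,0.0003,0,0,0, 0.04,0.0017,0.0003,0,0,0, 0.055,0.0017,0.0003,0,0,0, 0.065,0.0017,0.0003,0,0,0, 0.07,0.0017,0.0003,0,0,0, 0.07,0.0017,0.0003,0,0,0]'; python3 - <<'E'
from h import *
o=ctrl.get_obs(); print(o["time"],o["ee_pos"],o["force"])
E
python3 -m creep '[0,0,0,0,0,0,0,0,0,0,0,0,0,0,0,0,0,0,0,0,0,0,0,0,0,0,0,0,0,0,0,0,0,0,0,0,0,0,0,0,0,0,0,0,0,0,0,0]' 0
python3 - <<'E'
from h import *
f=shot("wrist",3);o=ctrl.get_obs(); print(o["time"],o["ee_pos"],o["force"],o["grip_width"])
E
```

```text
time: 2.6
ee_pos: [443.6, -309.6, 95.1]
tcp_rot: [0.537, 1.504, -0.537]
force: [0.3, -0.5, -0.1]
grip_width: 85.6
2.6 [ 443.64203024 -309.62154753   95.06152825] [ 0.30926467 -0.46822887 -0.05106546]
time: 3.4
ee_pos: [444.3, -310.0, 96.1]
tcp_rot: [0.536, 1.502, -0.537]
force: [-0.4, -0.5, 4.8]
grip_width: 18.2
3.45 [ 444.27921919 -310.06314146   96.15806516] [-0.23992331  0.30289457  4.87794752] 18.21964694432833
```

View pics/wrist3.png

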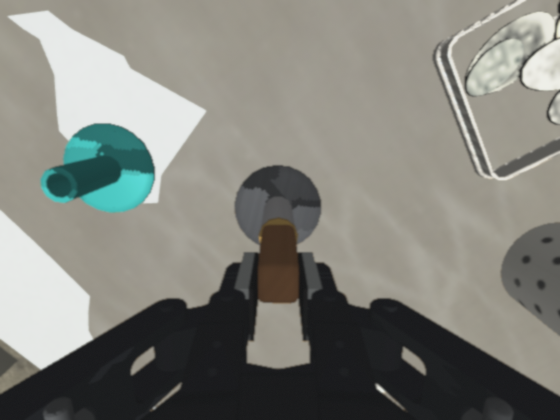

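```bash
python3 -m creep '[-0.003,0,0,0,0,0, -0.01,0,0,0,0,0, -0.022,0,0,0,0,0, -0.036,0,0,0,0,0, -0.05,0,0,0,0,0, -0.064,0,0,0,0,0, -0.078,0,0,0,0,0, -0.09,0,0,0,0,0, -0.097,0,0,0,0,0, -0.1,0,0,0,0,0]'; python3 - <<'E'
from h import *
f=shot("wrist",4);s=shot("scene",4);t=shot("top",4);o=ctrl.get_obs(); print(o["time"],o["ee_pos"],o["force"],o["grip_width"],o["joints"])
crop(f,200,130,360,310,3,"c6.png");crop(s,250,100,450,300,3,"c7.png")
E
```

```text
time: 4.45
ee_pos: [444.1, -309.9, 196.6]
tcp_rot: [0.536, 1.502, -0.537]
force: [0.3, -0.2, -0.3]
grip_width: 17.9
4.6 [ 443.73261445 -309.59999317  195.29512187] [ 0.26955246 -0.30836242 -1.1607773 ] 18.091437682769868 [-7.50844083e-01  3.80065964e-01  1.49612514e+00 -4.13011849e-05
  1.26599057e+00 -6.47622806e-02]
```

View pics/c6.png

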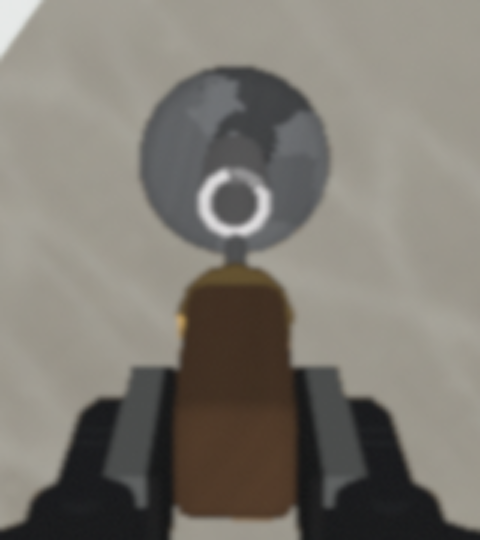

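View pics/c7.png

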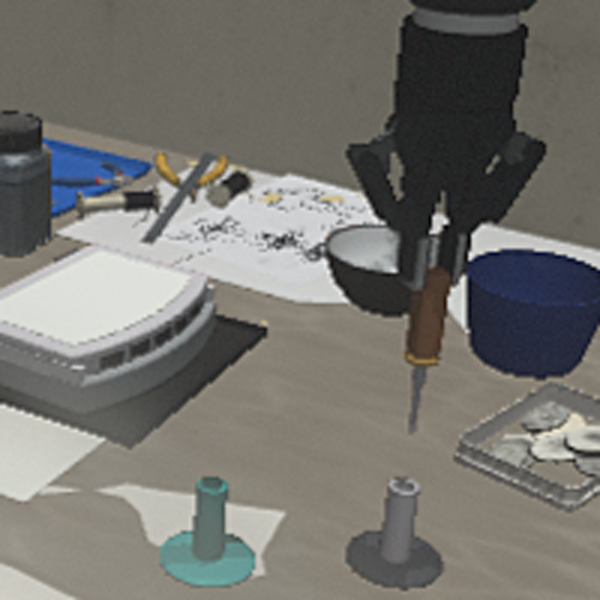

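View pics/top4.png

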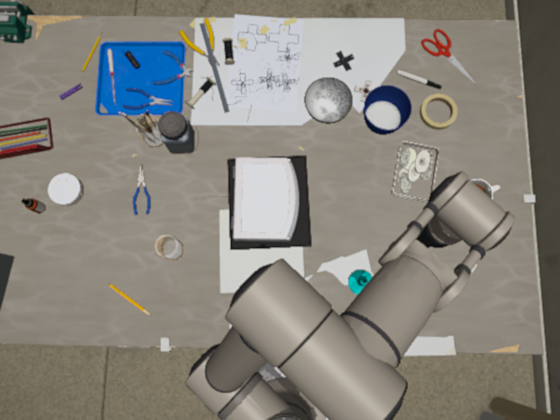

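```bash
python3 - <<'E'
from h import *
s=load("scene4");w=load("wrist4")
for z in (108,112,116): print(proj(s,(443.7,-309.8,z)),proj(w,(443.7,-309.8,z)))
# hi-res box views
t=load("top4"); crop(t,215,145,325,260,5,"c8.png")
s0=load("scene0"); crop(s,240,170,350,250,6,"c9.png")
E
```

```text
[385.61989518 244.41249365] [278.01714722 207.57660014]
[385.84574955 242.76284169] [278.02756879 208.91640693]
[386.07244558 241.10704215] [278.03829842 210.29581897]
```

View pics/c9.png

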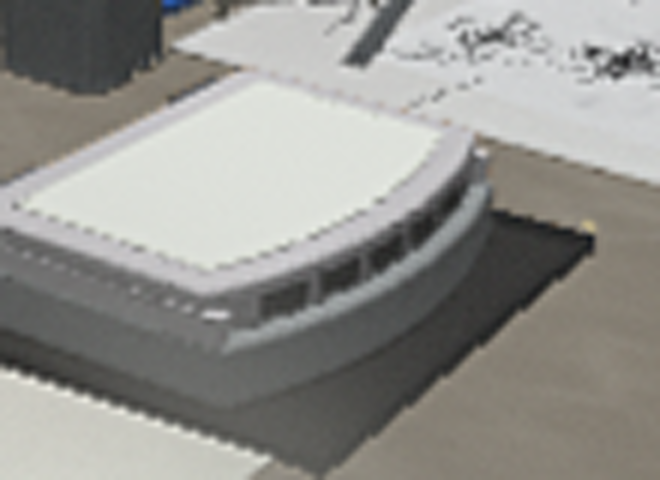

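```bash
python3 - <<'E'
from h import *
o=ctrl.get_obs();Rt=R.from_rotvec(o["tcp_rot"])
print(Rt.as_matrix().round(3))
s,c=np.sin(np.radians(40)),np.cos(np.radians(40)); psi=np.radians(0.5)
xb=np.array([-np.sin(psi),np.cos(psi),0]); z=np.array([0,0,1.])
X=s*xb-c*z; Z=-c*xb-s*z; Y=np.cross(Z,X)
G=R.from_matrix(np.c_[X,Y,Z]); rv=(Rt.inv()*G).as_rotvec(); print("rotvec",rv,np.degrees(np.linalg.norm(rv)), "d",Rt.inv().apply(np.array([576,-100,150])-o["ee_pos"]))
for k in np.linspace(.1,1,10): print((rv*k).round(3))
E
```

```text
[[-0.     0.634  0.774]
 [ 0.     0.774 -0.634]
 [-1.    -0.    -0.001]]
rotvec [0.83909836 0.65164729 0.30568855] 63.34166304256007 d [ 45.31279242 245.96787317 -30.41418573]
[0.084 0.065 0.031]
[0.168 0.13  0.061]
[0.252 0.195 0.092]
[0.336 0.261 0.122]
[0.42  0.326 0.153]
[0.503 0.391 0.183]
[0.587 0.456 0.214]
[0.671 0.521 0.245]
[0.755 0.586 0.275]
[0.839 0.652 0.306]
```

```bash
python3 -m creep '[0,0.015,-0.002,0.084,0.065,0.031, 0.002,0.04,-0.005,0.168,0.13,0.061, 0.005,0.07,-0.009,0.252,0.195,0.092, 0.01,0.1,-0.012,0.336,0.261,0.122, 0.016,0.13,-0.016,0.42,0.326,0.153, 0.022,0.16,-0.02,0.503,0.391,0.183, 0.029,0.19,-0.024,0.587,0.456,0.214, 0.036,0.215,-0.027,0.671,0.521,0.245, 0.042,0.235,-0.029,0.755,0.586,0.275, 0.045,0.246,-0.030,0.839,0.652,0.306]'; python3 -m creep '[0,0,0,0,0,0,0,0,0,0,0,0]'; python3 - <<'E'
from h import *
f=shot("wrist",5);o=ctrl.get_obs(); print(o["time"],o["ee_pos"],o["force"],o["grip_width"],o["joints"])
Rt=R.from_rotvec(o["tcp_rot"]); print(Rt.as_matrix().round(3))
E
```

```text
time: 5.6
ee_pos: [576.9, -98.6, 149.2]
tcp_rot: [1.697, 1.711, -0.79]
force: [-0.1, -0.5, -0.2]
grip_width: 17.8
time: 5.8
ee_pos: [576.1, -100.8, 149.9]
tcp_rot: [1.691, 1.709, -0.789]
force: [-0.4, -0.2, 0.2]
grip_width: 18.1
5.85 [ 576.41676561 -100.84811209  150.60851487] [-0.32595116 -0.09738498 -0.47704427] 18.107328158201057 [-0.61929017  0.70551002  1.28587829  0.54604178  1.60165385  0.8293316 ]
[[-0.006  1.     0.009]
 [ 0.641  0.011 -0.767]
 [-0.767  0.001 -0.641]]
```

View pics/wrist5.png

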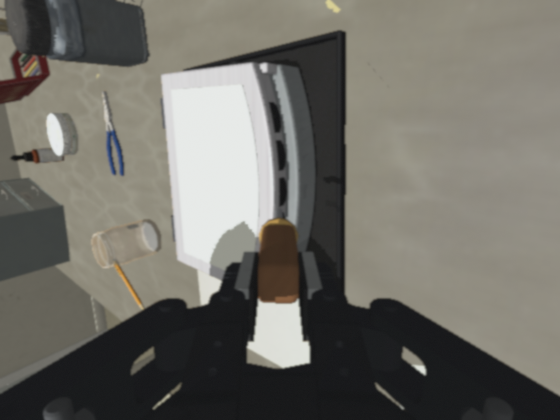

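```bash
python3 - <<'E'
from h import *
f=load("wrist5"); crop(f,225,50,355,230,3.3,"c10.png")
E
```

```text
(no output)
```

View pics/c10.png

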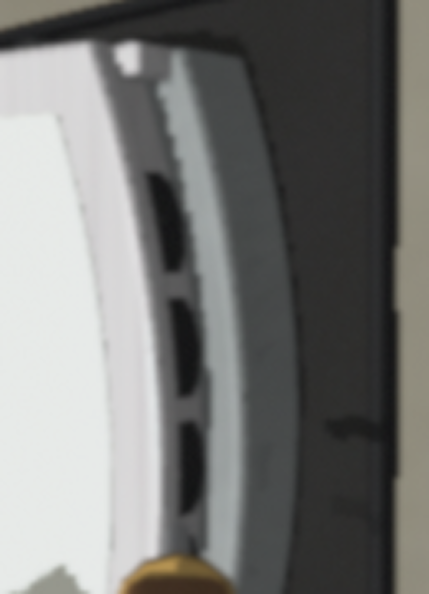

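```bash
python3 - <<'E'
from h import *
from scipy.optimize import least_squares
f=load("wrist5"); K,Rm,t=cam(f)
g=cv2.GaussianBlur(cv2.cvtColor(f["image"],cv2.COLOR_BGR2GRAY),(3,3),0).astype(float)
pts=[]
ref=np.array([(182,60),(208,150),(230,250),(243,350),(246,400),(245,500)],float)/3.3+[225,50]-.35
cf=np.polyfit(ref[:,1],ref[:,0],3)
for v in range(72,205):
    u0=np.polyval(cf,v); us=np.arange(int(u0)-5,int(u0)+7); d=g[v,us+1]-g[v,us-1]; i=np.argmin(d)
    if 0<i<len(us)-1:
        a,b,c=d[i-1],d[i],d[i+1]; off=.5*(a-c)/(a-2*b+c) if (a-2*b+c) else 0
        pts.append(onz(f,us[i]+off,v,39)[:2])
P=np.array(pts)
r=least_squares(lambda p:np.hypot(P[:,0]-p[0],P[:,1]-p[1])-274,[577,236],loss="soft_l1",f_scale=.5)
print(len(P),r.x,np.std(r.fun),P[0],P[-1])
print(np.abs(np.hypot(P[:,0]-r.x[0],P[:,1]-r.x[1])-274)[::12].round(2))
# tray corners from this view: far right outer corner of tray at full px (343,32)
print("tray corner", onz(f,343,32,13))
E
```

```text
133 [576.00480563 244.2110647 ] 0.11075929064643122 [682.53524058  -8.27519204] [566.30947958 -29.68326799]
[0.04 0.09 0.25 0.06 0.11 0.12 0.   0.02 0.02 0.09 0.14 0.07]
tray corner [712.76316251 -52.454162    13.        ]
```

```bash
python3 -m creep '[0.002,0.015,-0.002,0,0,0, 0.004,0.035,-0.005,0,0,0, 0.006,0.055,-0.008,0,0,0, 0.008,0.075,-0.01,0,0,0, 0.01,0.088,-0.012,0,0,0, 0.016,0.0915,-0.008,0,0,0, 0.024,0.0915,-0.003,0,0,0, 0.033,0.0915,0.003,0,0,0, 0.041,0.0915,0.0085,0,0,0, 0.046,0.0915,0.0115,0,0,0]'; python3 -m creep '[0,0,0,0,0,0,0,0,0,0,0,0]'; python3 - <<'E'
from h import *
f=shot("wrist",6);s=shot("scene",6);o=ctrl.get_obs(); print(o["time"],o["ee_pos"],o["force"],o["grip_width"],o["joints"])
Rt=R.from_rotvec(o["tcp_rot"]); print(Rt.as_matrix().round(3), "tip",o["ee_pos"]+Rt.apply([83.5,0,0]))
crop(f,220,60,380,260,3,"c11.png");crop(s,260,130,380,230,6,"c12.png")
E
```

```text
time: 6.85
ee_pos: [667.0, -78.8, 106.6]
tcp_rot: [1.694, 1.71, -0.791]
force: [-0.2, 0.6, -0.4]
grip_width: 18.1
time: 7.05
ee_pos: [667.9, -78.9, 108.1]
tcp_rot: [1.694, 1.708, -0.789]
force: [1.1, -0.8, -0.6]
grip_width: 18.1
7.15 [668.0913414  -79.02674581 108.5606618 ] [-0.23581715  0.46867494  0.49810861] 17.918449796795365 [-0.52190454  0.87864345  1.05278887  0.58837888  1.60364719  0.93888926]
[[-0.004  1.     0.008]
 [ 0.642  0.009 -0.766]
 [-0.766  0.002 -0.642]] tip [667.72270043 -25.38281806  44.57282609]
```

View pics/c11.png

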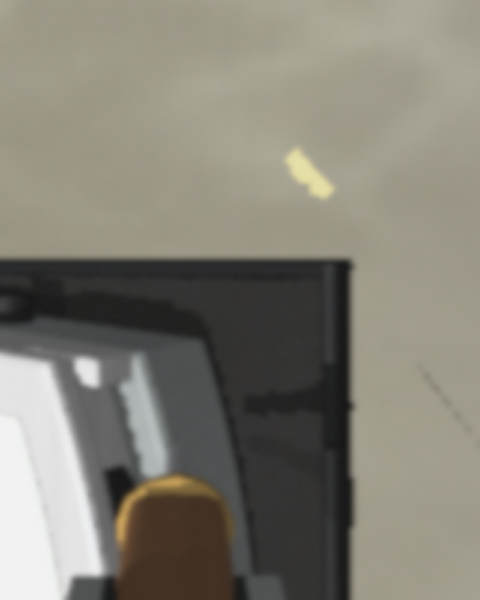

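View pics/c12.png

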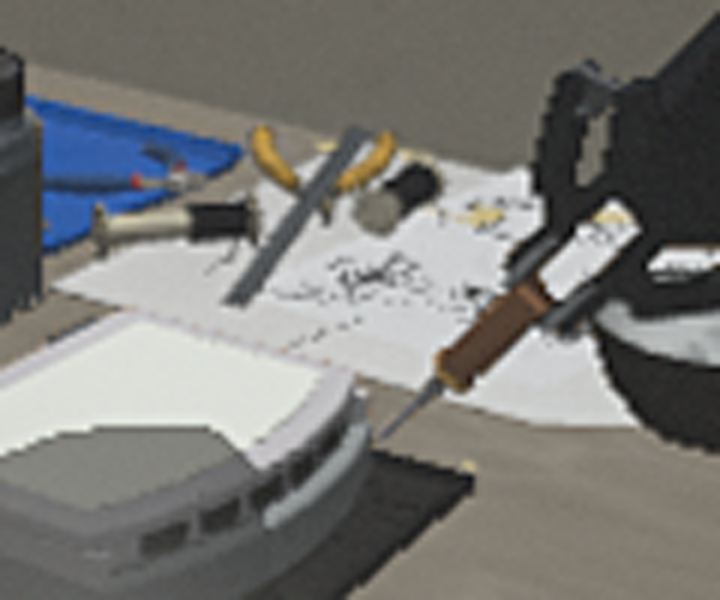

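```bash
python3 - <<'E'
from h import *
s=load("scene6"); print([proj(s,(667.7,-25.4,z)) for z in (42,44.5,47)])
E
python3 -m creep '[0.00193,0,-0.0023,0,0,0, 0.00386,0,-0.0046,0,0,0, 0.0064,0,-0.0077,0,0,0, 0.009,0,-0.0107,0,0,0, 0.0109,0,-0.013,0,0,0, 0.0109,0,-0.013,0,0,0, 0.0109,0,-0.013,0,0,0]'
python3 - <<'E'
from h import *
s=shot("scene",7);o=ctrl.get_obs();print(o["ee_pos"],o["force"])
crop(s,290,160,370,220,9,"c13.png")
E
```

```text
[array([323.44210705, 202.97549925]), array([323.49247696, 202.18635785]), array([323.54293258, 201.3958738 ])]
time: 7.85
ee_pos: [667.7, -61.8, 108.0]
tcp_rot: [1.693, 1.708, -0.789]
force: [-0.8, 0.9, -0.6]
grip_width: 18.3
[667.73817222 -61.94159108 108.00029136] [-1.15904552 -0.33232827 -0.54581821]
```

View pics/c13.png

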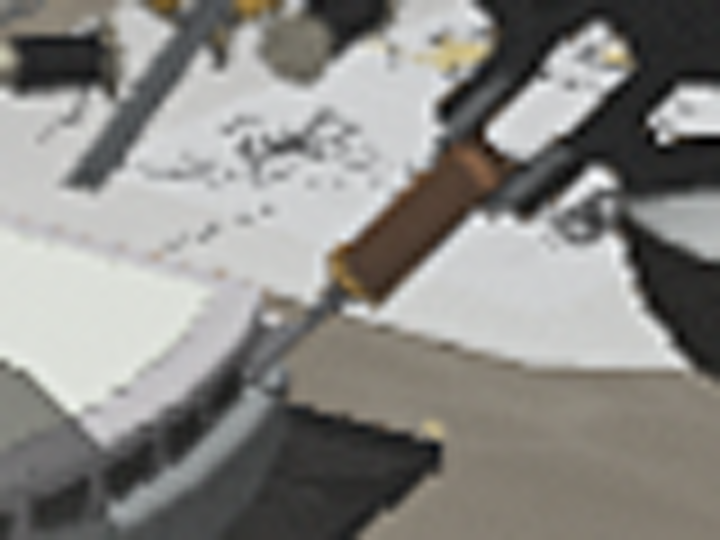

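```bash
python3 -m creep '[0.00064,0,-0.00077,0,0,0, 0.0013,0,-0.00153,0,0,0, 0.0019,0,-0.0023,0,0,0, 0.00257,0,-0.00306,0,0,0, 0.00257,0,-0.00306,0,0,0]'
for i in 1; do python3 - <<'E'
from h import *
o=ctrl.get_obs();print(o["force"],o["moment"])
E
done
python3 -m creep '[0.00032,0,-0.00038,0,0,0, 0.00064,0,-0.00077,0,0,0, 0.00064,0,-0.00077,0,0,0]'
python3 -m creep '[0.00032,0,-0.00038,0,0,0, 0.00064,0,-0.00077,0,0,0, 0.00064,0,-0.00077,0,0,0]'
```

```text
time: 8.4
ee_pos: [667.7, -57.8, 108.0]
tcp_rot: [1.693, 1.708, -0.789]
force: [-0.2, -0.6, -0.3]
grip_width: 18.1
[-0.20646036 -0.56134934 -0.32645884] [-0.40953318 -0.03328418  0.00844472]
time: 8.7
ee_pos: [667.8, -57.2, 108.1]
tcp_rot: [1.693, 1.707, -0.789]
force: [-0.8, -1.0, -0.4]
grip_width: 18.4
time: 9.0
ee_pos: [667.9, -56.4, 108.2]
tcp_rot: [1.693, 1.707, -0.789]
force: [-0.6, -4.4, 1.0]
grip_width: 18.2
```

```bash

python3 -m creep '[-0.00016,0,0.0002,0,0,0, -0.00016,0,0.0002,0,0,0]'
python3 -m creep '[-0.00016,0,0.0002,0,0,0, -0.00016,0,0.0002,0,0,0]'
python3 -m creep '[-0.00016,0,0.0002,0,0,0, -0.00016,0,0.0002,0,0,0]'
python3 -m creep '[-0.00016,0,0.0002,0,0,0, -0.00016,0,0.0002,0,0,0]'
```

```text
time: 9.2
ee_pos: [667.8, -56.5, 108.1]
tcp_rot: [1.694, 1.707, -0.789]
force: [0.6, -5.8, 2.2]
grip_width: 18.0
time: 9.4
ee_pos: [667.7, -56.5, 108.1]
tcp_rot: [1.694, 1.708, -0.789]
force: [0.0, -4.6, 1.5]
grip_width: 18.0
time: 9.6
ee_pos: [667.7, -56.6, 108.0]
tcp_rot: [1.694, 1.708, -0.789]
force: [0.4, -3.5, 1.8]
grip_width: 17.8
time: 9.8
ee_pos: [667.6, -56.7, 107.9]
tcp_rot: [1.694, 1.708, -0.789]
force: [0.3, -4.0, -0.3]
grip_width: 17.8
```

```bash

python3 -m creep '[-0.00016,0,0.0002,0,0,0, -0.00016,0,0.0002,0,0,0, -0.00016,0,0.0002,0,0,0]'
python3 -m creep '[-0.00016,0,0.0002,0,0,0, -0.00016,0,0.0002,0,0,0, -0.00016,0,0.0002,0,0,0]'
python3 -m creep '[-0.00032,0,0.00038,0,0,0, -0.00032,0,0.00038,0,0,0, -0.00032,0,0.00038,0,0,0]'
python3 -m creep '[-0.00032,0,0.00038,0,0,0, -0.00032,0,0.00038,0,0,0, -0.00032,0,0.00038,0,0,0]'
```

```text
time: 10.1
ee_pos: [667.6, -56.9, 107.9]
tcp_rot: [1.694, 1.709, -0.789]
force: [0.4, -1.8, -0.2]
grip_width: 18.2
time: 10.4
ee_pos: [667.6, -57.2, 107.9]
tcp_rot: [1.694, 1.709, -0.789]
force: [-0.1, -1.4, -0.7]
grip_width: 18.0
time: 10.7
ee_pos: [667.6, -57.6, 108.0]
tcp_rot: [1.694, 1.709, -0.789]
force: [0.1, -0.3, -1.0]
grip_width: 18.4
time: 11.0
ee_pos: [667.6, -58.3, 108.0]
tcp_rot: [1.694, 1.708, -0.789]
force: [-0.9, -0.1, -0.6]
grip_width: 18.4
```

```bash

python3 -m creep '[0.00038,0,0.00032,0,0,0, 0.00077,0,0.00064,0,0,0, 0.00077,0,0.00064,0,0,0]'
python3 -m creep '[0.00038,0,0.00032,0,0,0, 0.00038,0,0.00032,0,0,0, 0.00038,0,0.00032,0,0,0]'
python3 -m creep '[0.00038,0,0.00032,0,0,0, 0.00038,0,0.00032,0,0,0, 0.00038,0,0.00032,0,0,0]'
```

```text
time: 11.3
ee_pos: [667.6, -58.3, 106.9]
tcp_rot: [1.694, 1.708, -0.789]
force: [-0.0, 0.5, -0.7]
grip_width: 17.9
time: 11.6
ee_pos: [667.7, -58.4, 106.5]
tcp_rot: [1.694, 1.708, -0.789]
force: [0.8, 1.1, -1.6]
grip_width: 18.2
time: 11.9
ee_pos: [667.8, -58.5, 106.2]
tcp_rot: [1.694, 1.708, -0.789]
force: [0.1, -0.4, 1.5]
grip_width: 18.0
```

```bash

python3 -m creep '[0.00038,0,0.00032,0,0,0, 0.00038,0,0.00032,0,0,0, 0.00038,0,0.00032,0,0,0]'
python3 -m creep '[0.0000,0,0.000,0,0,0, 0,0,0,0,0,0]'
```

```text
time: 12.2
ee_pos: [667.8, -58.5, 105.8]
tcp_rot: [1.694, 1.707, -0.789]
force: [-1.2, -1.8, 3.4]
grip_width: 18.2
time: 12.4
ee_pos: [667.8, -58.6, 105.8]
tcp_rot: [1.694, 1.707, -0.789]
force: [-0.1, -1.7, 3.0]
grip_width: 17.9
```

```bash

python3 -m creep '[-0.0018,0,-0.0015,0,0,0, -0.0075,0,0.0055,0,0,0, -0.0172,-0.003,0.0169,0,0,0, -0.0172,-0.025,0.0169,0,0,0, -0.0173,-0.052,0.0169,0,0,0, -0.0173,-0.082,0.0168,0,0,0, -0.0174,-0.112,0.0168,0,0,0, -0.0174,-0.142,0.0167,0,0,0, -0.0174,-0.168,0.0167,0,0,0, -0.0174,-0.183,0.0167,0,0,0]'
python3 -m creep '[0.002,0,-0.0024,0,0,0, 0.005,0,-0.006,0,0,0, 0.009,0,-0.0107,0,0,0, 0.0125,0,-0.015,0,0,0, 0.0135,0,-0.0161,0,0,0, 0.0135,0,-0.0161,0,0,0]'
python3 - <<'E'
from h import *
f=shot("wrist",8);s=shot("scene",8);o=ctrl.get_obs(); print(o["time"],o["ee_pos"],o["force"],o["joints"])
Rt=R.from_rotvec(o["tcp_rot"]); print("tip",o["ee_pos"]+Rt.apply([83.7,0,0]))
crop(s,250,160,370,250,6,"c14.png")
E
```

```text
time: 13.4
ee_pos: [483.0, -85.0, 108.0]
tcp_rot: [1.695, 1.708, -0.79]
force: [-0.8, 0.3, -0.3]
grip_width: 18.1
time: 14.0
ee_pos: [484.8, -62.4, 107.9]
tcp_rot: [1.692, 1.709, -0.789]
force: [-0.3, 0.7, -0.7]
grip_width: 18.3
14.1 [484.88408272 -62.90857015 107.94227869] [ 0.99762129 -0.11232281 -0.62602465] [-0.65978699  0.60412552  1.63478622  0.53657724  1.40793167  0.67329934]
tip [484.43469958  -9.12395765  43.81191526]
```

View pics/c14.png

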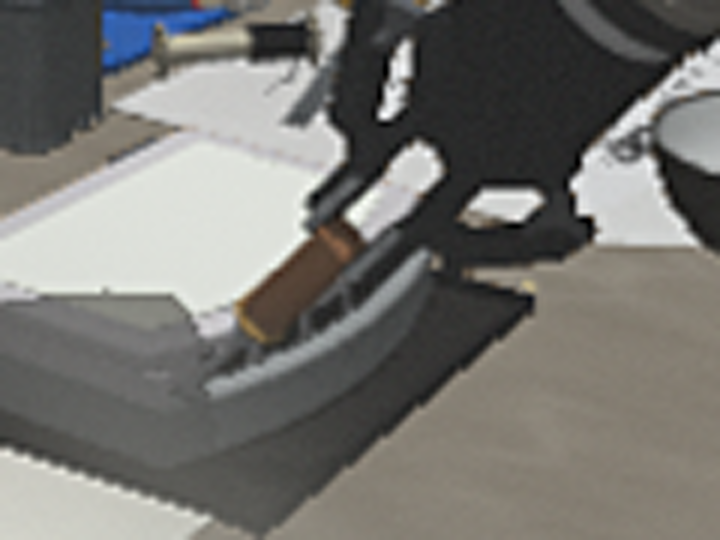

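```bash

python3 -m creep '[0.00064,0,-0.00077,0,0,0, 0.0013,0,-0.00153,0,0,0, 0.0019,0,-0.0023,0,0,0, 0.00257,0,-0.00306,0,0,0, 0.00257,0,-0.00306,0,0,0]'
python3 -m creep '[0.00032,0,-0.00038,0,0,0, 0.00064,0,-0.00077,0,0,0, 0.00064,0,-0.00077,0,0,0]'
```

```text
time: 14.6
ee_pos: [484.6, -58.9, 108.0]
tcp_rot: [1.694, 1.708, -0.789]
force: [0.9, -0.2, -1.1]
grip_width: 18.5
time: 14.9
ee_pos: [484.7, -57.9, 108.0]
tcp_rot: [1.694, 1.708, -0.789]
force: [0.4, 0.3, 0.3]
grip_width: 17.9
```

```bash

python3 -m creep '[0.00032,0,-0.00038,0,0,0, 0.00064,0,-0.00077,0,0,0, 0.00064,0,-0.00077,0,0,0]'
python3 -m creep '[0.00032,0,-0.00038,0,0,0, 0.00032,0,-0.00038,0,0,0, 0.00032,0,-0.00038,0,0,0]'
```

```text
time: 15.2
ee_pos: [484.7, -56.9, 108.0]
tcp_rot: [1.693, 1.708, -0.789]
force: [0.2, -1.3, -0.2]
grip_width: 18.2
time: 15.5
ee_pos: [484.7, -56.5, 108.0]
tcp_rot: [1.693, 1.708, -0.789]
force: [0.3, -0.3, -1.2]
grip_width: 18.1
```

```bash

python3 -m creep '[0.00032,0,-0.00038,0,0,0, 0.00032,0,-0.00038,0,0,0, 0.00032,0,-0.00038,0,0,0]'
python3 -m creep '[0.00032,0,-0.00038,0,0,0, 0.00032,0,-0.00038,0,0,0, 0.00032,0,-0.00038,0,0,0]'
```

```text
time: 15.8
ee_pos: [484.7, -56.0, 108.0]
tcp_rot: [1.694, 1.708, -0.789]
force: [0.3, -0.5, 0.1]
grip_width: 18.3
time: 16.1
ee_pos: [484.7, -55.6, 108.0]
tcp_rot: [1.693, 1.708, -0.789]
force: [0.5, -0.6, 0.3]
grip_width: 17.9
```

```bash

python3 -m creep '[0.00032,0,-0.00038,0,0,0, 0.00032,0,-0.00038,0,0,0, 0.00032,0,-0.00038,0,0,0]'
python3 -m creep '[0.00032,0,-0.00038,0,0,0, 0.00032,0,-0.00038,0,0,0, 0.00032,0,-0.00038,0,0,0]'
```

```text
time: 16.4
ee_pos: [484.7, -55.2, 108.0]
tcp_rot: [1.693, 1.707, -0.789]
force: [-0.4, -2.3, 0.3]
grip_width: 18.2
time: 16.7
ee_pos: [484.7, -54.6, 107.9]
tcp_rot: [1.693, 1.708, -0.789]
force: [-0.4, -2.1, 1.5]
grip_width: 18.3
```

```bash

python3 -m creep '[0.00032,0,-0.00038,0,0,0, 0.00032,0,-0.00038,0,0,0, 0.00032,0,-0.00038,0,0,0]'
python3 -m creep '[0,0,0,0,0,0,0,0,0,0,0,0]'
```

```text
time: 17.0
ee_pos: [484.8, -54.3, 108.0]
tcp_rot: [1.693, 1.707, -0.789]
force: [-0.5, -5.6, 1.0]
grip_width: 18.1
time: 17.2
ee_pos: [484.8, -54.3, 108.0]
tcp_rot: [1.693, 1.707, -0.789]
force: [-0.0, -4.6, 1.6]
grip_width: 18.0
```

```bash
python3 - <<'E'
from h import *
o=ctrl.get_obs();Rt=R.from_rotvec([1.6935,1.7078,-0.789]); print(Rt.as_matrix().round(4))
C=np.array([579.0,190.4]);r=261.3
xs=np.linspace(484.7,668.7,11); ys=C[1]-np.sqrt(r*r-(xs-C[0])**2); print(xs.round(1),ys.round(1))
for i in range(10):
    a=np.array([xs[i],ys[i]]);
    X=np.linspace(xs[i],xs[i+1],11)[1:]; Y=C[1]-np.sqrt(r*r-(X-C[0])**2)
    V=Rt.inv().apply(np.c_[X-a[0],Y-a[1],0*X]); print(i,", ".join("%.4f,%.4f,%.4f,0,0,0"%tuple(v/1000) for v in V))
E
```

```text
[[-5.000e-03  1.000e+00  7.300e-03]
 [ 6.426e-01  8.800e-03 -7.661e-01]
 [-7.662e-01  8.000e-04 -6.427e-01]]
[484.7 503.1 521.5 539.9 558.3 576.7 595.1 613.5 631.9 650.3 668.7] [-53.3 -59.6 -64.5 -68.  -70.1 -70.9 -70.4 -68.6 -65.5 -61.  -55. ]
0 -0.0005,0.0018,0.0006,0,0,0, -0.0009,0.0037,0.0011,0,0,0, -0.0014,0.0055,0.0016,0,0,0, -0.0018,0.0073,0.0021,0,0,0, -0.0022,0.0092,0.0026,0,0,0, -0.0026,0.0110,0.0031,0,0,0, -0.0030,0.0128,0.0036,0,0,0, -0.0034,0.0147,0.0041,0,0,0, -0.0038,0.0165,0.0045,0,0,0, -0.0042,0.0183,0.0050,0,0,0
1 -0.0004,0.0018,0.0004,0,0,0, -0.0007,0.0037,0.0009,0,0,0, -0.0011,0.0055,0.0013,0,0,0, -0.0014,0.0073,0.0017,0,0,0, -0.0017,0.0092,0.0021,0,0,0, -0.0020,0.0110,0.0024,0,0,0, -0.0023,0.0128,0.0028,0,0,0, -0.0026,0.0147,0.0032,0,0,0, -0.0029,0.0165,0.0035,0,0,0, -0.0032,0.0184,0.0039,0,0,0
2 -0.0003,0.0018,0.0003,0,0,0, -0.0005,0.0037,0.0006,0,0,0, -0.0008,0.0055,0.0009,0,0,0, -0.0010,0.0073,0.0012,0,0,0, -0.0013,0.0092,0.0015,0,0,0, -0.0015,0.0110,0.0018,0,0,0, -0.0017,0.0129,0.0021,0,0,0, -0.0019,0.0147,0.0023,0,0,0, -0.0021,0.0165,0.0026,0,0,0, -0.0023,0.
[... 1353 characters left out ...]
,0, 0.0012,0.0129,-0.0015,0,0,0, 0.0015,0.0147,-0.0017,0,0,0, 0.0017,0.0166,-0.0020,0,0,0, 0.0019,0.0184,-0.0023,0,0,0
8 0.0002,0.0018,-0.0003,0,0,0, 0.0005,0.0037,-0.0006,0,0,0, 0.0007,0.0055,-0.0009,0,0,0, 0.0010,0.0074,-0.0012,0,0,0, 0.0013,0.0092,-0.0015,0,0,0, 0.0016,0.0111,-0.0019,0,0,0, 0.0019,0.0129,-0.0022,0,0,0, 0.0022,0.0148,-0.0026,0,0,0, 0.0025,0.0166,-0.0029,0,0,0, 0.0028,0.0184,-0.0033,0,0,0
9 0.0003,0.0018,-0.0004,0,0,0, 0.0007,0.0037,-0.0008,0,0,0, 0.0010,0.0055,-0.0012,0,0,0, 0.0014,0.0074,-0.0016,0,0,0, 0.0017,0.0092,-0.0021,0,0,0, 0.0021,0.0111,-0.0025,0,0,0, 0.0025,0.0129,-0.0030,0,0,0, 0.0029,0.0148,-0.0035,0,0,0, 0.0033,0.0166,-0.0039,0,0,0, 0.0037,0.0185,-0.0044,0,0,0
```

```bash
python3 -m creep '[-0.0005,0.0018,0.0006,0,0,0, -0.0009,0.0037,0.0011,0,0,0, -0.0014,0.0055,0.0016,0,0,0, -0.0018,0.0073,0.0021,0,0,0, -0.0022,0.0092,0.0026,0,0,0, -0.0026,0.0110,0.0031,0,0,0, -0.0030,0.0128,0.0036,0,0,0, -0.0034,0.0147,0.0041,0,0,0, -0.0038,0.0165,0.0045,0,0,0, -0.0042,0.0183,0.0050,0,0,0]'
```

```text
time: 18.2
ee_pos: [502.6, -60.0, 108.0]
tcp_rot: [1.693, 1.71, -0.789]
force: [-4.6, -0.8, -1.3]
grip_width: 18.3
```

```bash
python3 -m creep '[-0.0004,0.0018,0.0004,0,0,0, -0.0007,0.0037,0.0009,0,0,0, -0.0011,0.0055,0.0013,0,0,0, -0.0014,0.0073,0.0017,0,0,0, -0.0017,0.0092,0.0021,0,0,0]'; python3 - <<'E'
from h import *
o=ctrl.get_obs();print(o["moment"],o["force"])
E
```

```text
time: 18.7
ee_pos: [512.5, -63.1, 108.0]
tcp_rot: [1.693, 1.708, -0.789]
force: [-3.6, -1.6, -0.3]
grip_width: 18.0
[-0.73184044  0.94457203  0.81415367] [-3.63912518 -1.61360318 -0.28724848]
```

```bash
python3 -m creep '[-0.0003,0.0018,0.0004,0,0,0, -0.0006,0.0037,0.0007,0,0,0, -0.0009,0.0055,0.0011,0,0,0, -0.0012,0.0073,0.0015,0,0,0, -0.0015,0.0092,0.0018,0,0,0]'; python3 - <<'E'
from h import *
s=shot("scene",9);o=ctrl.get_obs();print(o["moment"],o["force"])
crop(s,260,180,340,240,9,"c15.png")
E
```

```text
time: 19.2
ee_pos: [521.6, -65.5, 107.9]
tcp_rot: [1.693, 1.708, -0.789]
force: [-4.6, -2.4, -1.0]
grip_width: 18.3
[-0.99289792  0.81145117  0.65240357] [-4.10348341 -3.66095527 -0.77960126]
```

View pics/c15.png

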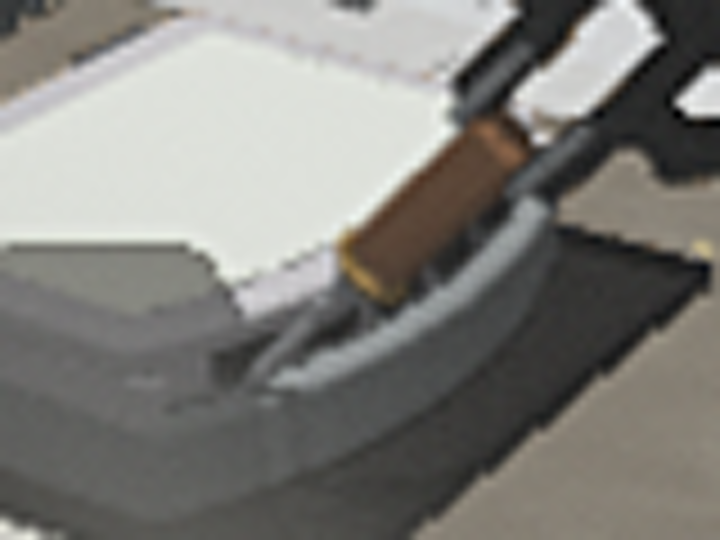

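```bash
python3 - <<'E'
from h import *
s=load("scene9")
C=np.array([576.,244.2])
print("tip expected",proj(s,(521.2,-11.8,44)))
for x in (485,493,500,507,514,521):
    print(x, proj(s,(x,244.2-np.sqrt(263**2-(x-576)**2),44)))
print("collar exp",proj(s,(521.6-.3,-65.5+.6428*26.7,107.9-.766*26.7)))
f=shot("wrist",9);crop(f,200,150,360,320,3.5,"c16.png")
s0=load("scene6");crop(s0,260,180,340,240,9,"c17.png")
for k in (-2,-1,0,1,2):
  a=k*34/260; p=[(C[0]+264*np.sin(a+t/260),C[1]-264*np.cos(a+t/260),46) for t in (-14,14)]; print(k,[proj(s0,q).round(1) for q in p])
E
```

```text
tip expected [290.35489625 219.1235444 ]
485 [279.44818323 223.08153477]
493 [282.12954764 222.27616006]
500 [284.3865364  221.55139561]
507 [286.56233248 220.80897334]
514 [288.6587197  220.04982006]
521 [290.67731874 219.27478375]
collar exp [302.46086368 207.95436777]
-2 [array([282.8, 221.6]), array([291.2, 218.6])]
-1 [array([292.8, 218. ]), array([299.9, 214.7])]
0 [array([301.3, 213.9]), array([307. , 210.3])]
1 [array([308.1, 209.6]), array([312.5, 205.8])]
2 [array([313.3, 205. ]), array([316.2, 201.2])]
```

View pics/c16.png

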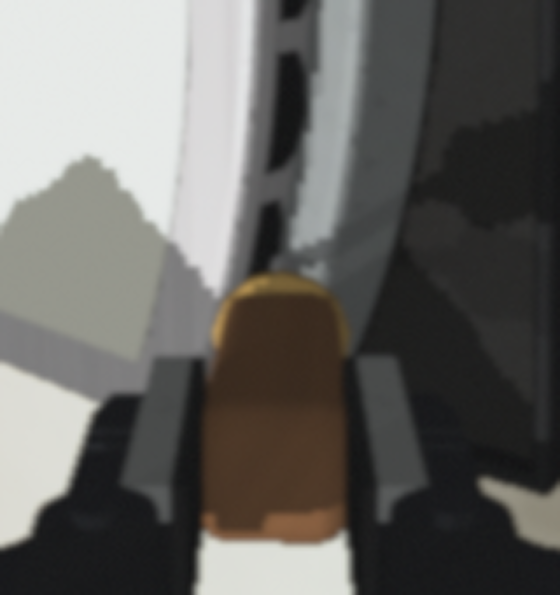

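View pics/c17.png

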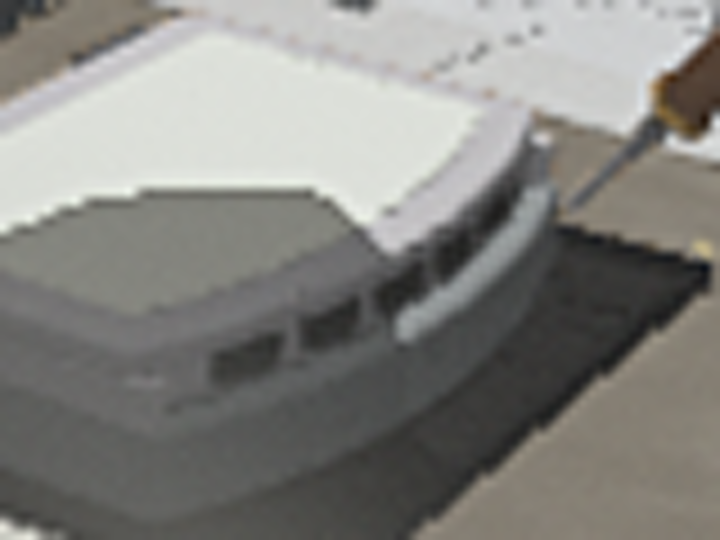

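The x drag has pivoted the tool in the grip, so the tip is trailing. I'll back out, re-measure the tip, and push the noses in along their normals before running along.

```bash
python3 -m creep '[-0.0012,0,0.0015,0,0,0, -0.0045,0,0.0054,0,0,0, -0.009,0,0.0107,0,0,0, -0.0129,0,0.0153,0,0,0, -0.0129,0,0.0153,0,0,0, -0.0129,0,0.0153,0,0,0]'; python3 - <<'E'
from h import *
s=shot("scene",10);f=shot("wrist",10);o=ctrl.get_obs();print(o["time"],o["ee_pos"],o["tcp_rot"],o["force"],o["moment"])
crop(s,260,170,340,230,9,"c18.png");crop(f,200,150,360,320,3.5,"c19.png")
E
```

```text
time: 19.9
ee_pos: [521.7, -85.4, 108.0]
tcp_rot: [1.694, 1.708, -0.789]
force: [-0.4, 0.7, -0.3]
grip_width: 17.7
20.0 [521.61492571 -85.08305789 108.0469459 ] [ 1.6937978   1.70822446 -0.78891977] [-0.26797671  0.0454957  -1.50377235] [-0.37163094 -0.03063982  0.00112915]
```

View pics/c18.png

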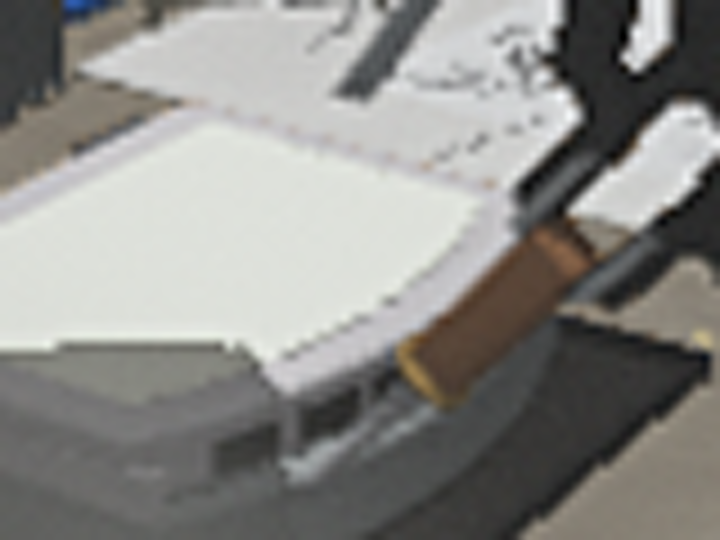

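View pics/c19.png

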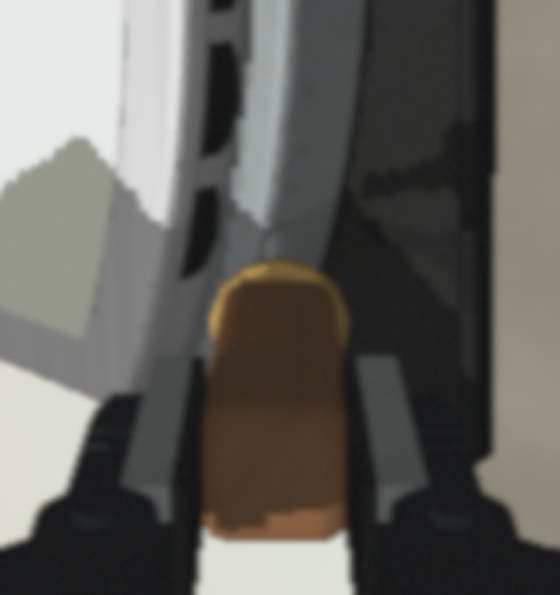

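```bash
python3 - <<'E'
from h import *
s=load("scene10")
for x in (521.2,515,509,503): print(x,(proj(s,(x,-31.4,44))-[260,170])*9)
w=load("wrist8");v=load("wrist10")
a=cv2.resize(w["image"][180:250,230:330],None,fx=4,fy=4,interpolation=cv2.INTER_CUBIC);b=cv2.resize(v["image"][180:250,230:330],None,fx=4,fy=4,interpolation=cv2.INTER_CUBIC)
cv2.imwrite("pics/c20.png",np.hstack([a,b]))
im=s["image"][195:230,280:330]; cv2.imwrite("pics/c21.png",cv2.resize(im,None,fx=15,fy=15,interpolation=cv2.INTER_CUBIC))
E
```

```text
521.2 [328.10544358 460.7847509 ]
515 [316.06509345 468.43670949]
509 [304.3225316  475.89941582]
503 [292.48980714 483.41942285]
```

View pics/c20.png

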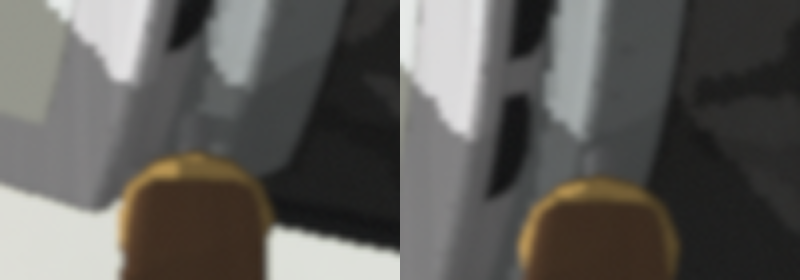

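View pics/c21.png

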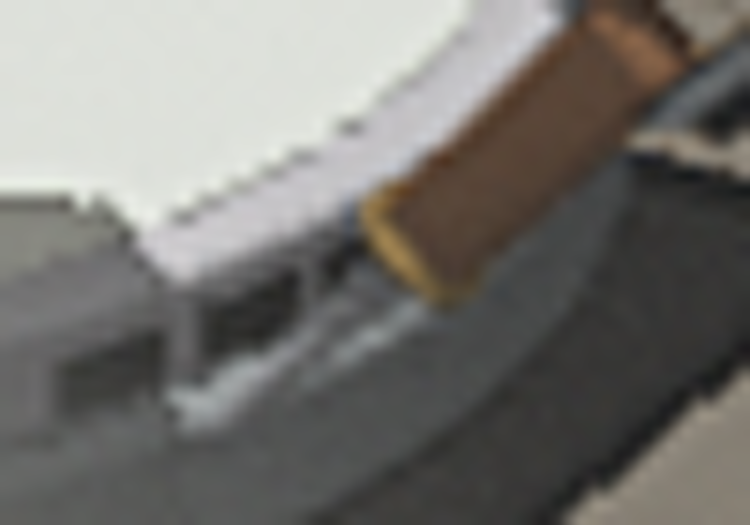

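```bash
python3 - <<'E'
from h import *
o=ctrl.get_obs(); v=load("wrist10");s=load("scene10"); Rt=R.from_rotvec([1.6937,1.7082,-0.789]); p=np.array([521.65,-85.2,108.05])
g=np.array([-11,0,0.])
def pt(phi,zt,r=(0,0)): # tool-frame point at tool z=zt, offset
    q=np.array([94.7-zt,r[0],r[1]]); return p+Rt.apply(g+R.from_rotvec([0,0,phi]).apply(q))
for d in (0,-3,-5,-7,-9):
    ph=np.radians(d); print(d,"wrist collar",proj(v,pt(ph,55,(12.5,0))).round(1),"handle top",proj(v,pt(ph,121,(-10,0))).round(1),proj(v,pt(ph,121,(10,0))).round(1),"scene collar",proj(s,pt(ph,57)).round(1),"tip",pt(ph,0).round(1))
E
```

```text
0 wrist collar [280.8 212.7] handle top [281.8 302.3] [282.  261.4] scene collar [309.  209.9] tip [521.2 -31.4  43.9]
-3 wrist collar [280.8 215.6] handle top [281.9 300.1] [282.  257.9] scene collar [308.6 210.2] tip [516.3 -31.5  44. ]
-5 wrist collar [280.8 217.6] handle top [281.9 298.6] [282.  255.7] scene collar [308.3 210.3] tip [513.  -31.7  44.2]
-7 wrist collar [280.8 219.7] handle top [281.9 297. ] [282.  253.4] scene collar [308.  210.5] tip [509.7 -31.9  44.5]
-9 wrist collar [280.7 221.7] handle top [281.9 295.4] [282.  251.1] scene collar [307.8 210.6] tip [506.4 -32.3  44.8]
```

```bash
cat > plan.py <<'E'
from h import *
import sys
Rt=R.from_rotvec([1.6937,1.7082,-0.789])
def plan(p0,C,rows,z=None):
    # rows: (arc mm, r, dz); prints shift rows from p0
    out=[]
    for s,r,dz in rows:
        a=s/260; P=np.array([C[0]+r*np.sin(a),C[1]-r*np.cos(a),dz])
        v=Rt.inv().apply(P-np.array([p0[0],p0[1],0])); out.append("%.4f,%.4f,%.4f,0,0,0"%tuple(v/1000))
    print(", ".join(out)); print("end",P.round(2)); return P
E
python3 - <<'E'
from plan import *
C=(586.5,190.4)
p=plan((521.65,-85.2),C,[(-85,277,0),(-76,273,0),(-73,270,0),(-73,268,0)])
p=plan(p,C,[(-72,266.5,0),(-71,265.2,0),(-70,264,0),(-69,263,0),(-68,262.1,0),(-67,261.5,0),(-66,261.3,0),(-65,261.3,0),(-64,261.3,0)])
E
```

```text
0.0087,-0.0240,-0.0103,0,0,0, 0.0092,-0.0137,-0.0110,0,0,0, 0.0104,-0.0098,-0.0125,0,0,0, 0.0117,-0.0093,-0.0139,0,0,0
end [512.24 -67.11   0.  ]
0.0007,0.0014,-0.0009,0,0,0, 0.0014,0.0028,-0.0016,0,0,0, 0.0019,0.0041,-0.0023,0,0,0, 0.0024,0.0053,-0.0028,0,0,0, 0.0027,0.0065,-0.0033,0,0,0, 0.0029,0.0077,-0.0035,0,0,0, 0.0029,0.0087,-0.0034,0,0,0, 0.0027,0.0097,-0.0032,0,0,0, 0.0026,0.0106,-0.0031,0,0,0
end [522.83 -63.02   0.  ]
```

```bash
python3 -m creep '[0.003,-0.003,-0.0035,0,0,0, 0.007,-0.007,-0.0085,0,0,0, 0.0104,-0.0098,-0.0125,0,0,0, 0.0117,-0.0093,-0.0139,0,0,0, 0.0117,-0.0093,-0.0139,0,0,0]'; python3 -m creep '[0.0007,0.0014,-0.0009,0,0,0, 0.0014,0.0028,-0.0016,0,0,0, 0.0019,0.0041,-0.0023,0,0,0, 0.0024,0.0053,-0.0028,0,0,0]';  python3 -m creep '[0.0003,0.0012,-0.0005,0,0,0, 0.0005,0.0024,-0.0007,0,0,0, 0.0005,0.0034,-0.0007,0,0,0]'; python3 -m creep '[0,0,0,0,0,0,0,0,0,0,0,0]'
```

```text
time: 20.5
ee_pos: [512.2, -66.7, 108.2]
tcp_rot: [1.693, 1.708, -0.789]
force: [-0.1, -0.7, -1.1]
grip_width: 18.2
time: 20.9
ee_pos: [517.4, -64.0, 107.9]
tcp_rot: [1.693, 1.708, -0.79]
force: [-1.8, -3.7, 0.7]
grip_width: 18.0
time: 21.2
ee_pos: [520.3, -62.3, 107.8]
tcp_rot: [1.693, 1.71, -0.79]
force: [-3.9, -2.7, 1.1]
grip_width: 18.2
time: 21.4
ee_pos: [521.0, -62.7, 107.8]
tcp_rot: [1.694, 1.707, -0.789]
force: [-1.0, -4.0, -0.2]
grip_width: 18.2
```

```bash
python3 - <<'E'
from plan import *
C=(586.5,190.4)
p=np.array([521.0,-62.4,0])
for c in (-34,0,34,68):
    p=plan(p,C,[(c-30,266,0),(c-25,270,0),(c-15,270,0),(c-6,270,0),(c-5,268,0)])
    p=plan(p,C,[(c-4,266.5,0),(c-3,265.2,0),(c-2,264,0),(c-1,263,0),(c,262,0),(c+1,261.3,0),(c+2,261.1,0),(c+3,261.1,0)])
E
```

```text
-0.0033,0.0006,0.0040,0,0,0, -0.0066,0.0047,0.0079,0,0,0, -0.0081,0.0148,0.0096,0,0,0, -0.0091,0.0240,0.0109,0,0,0, -0.0080,0.0253,0.0095,0,0,0
end [546.45 -74.59   0.  ]
0.0008,0.0012,-0.0010,0,0,0, 0.0016,0.0025,-0.0019,0,0,0, 0.0022,0.0036,-0.0027,0,0,0, 0.0028,0.0048,-0.0033,0,0,0, 0.0033,0.0059,-0.0040,0,0,0, 0.0037,0.0070,-0.0044,0,0,0, 0.0037,0.0080,-0.0044,0,0,0, 0.0036,0.0090,-0.0043,0,0,0
end [555.44 -68.85   0.  ]
-0.0032,0.0004,0.0038,0,0,0, -0.0061,0.0051,0.0073,0,0,0, -0.0067,0.0154,0.0080,0,0,0, -0.0070,0.0247,0.0084,0,0,0, -0.0057,0.0258,0.0069,0,0,0
end [581.35 -77.55   0.  ]
0.0009,0.0011,-0.0011,0,0,0, 0.0018,0.0021,-0.0021,0,0,0, 0.0025,0.0032,-0.0030,0,0,0, 0.0032,0.0042,-0.0038,0,0,0, 0.0038,0.0052,-0.0045,0,0,0, 0.0042,0.0062,-0.0051,0,0,0, 0.0044,0.0072,-0.0052,0,0,0, 0.0044,0.0082,-0.0052,0,0,0
end [589.51 -70.68   0.  ]
-0.0031,0.0010,0.0037,0,0,0, -0.0057,0.0063,0.0068,0,0,0, -0.0054,0.0166,0.0064,0,0,0, -0.0049,0.0259,0.0058,0,0,0, -0.0035,0.0268,0.0042,0,0,0
end [616.33 -75.93   0.  ]
0.0010,0.0009,-0.0012,0,0,0, 0.0019,0.0017,-0.0023,0,0,0, 0.0028,0.0026,-0.0033,0,0,0, 0.0035,0.0035,-0.0041,0,0,0, 0.0042,0.0044,-0.0050,0,0,0, 0.0047,0.0053,-0.0056,0,0,0, 0.0049,0.0063,-0.0059,0,0,0, 0.0050,0.0073,-0.0060,0,0,0
end [623.53 -68.06   0.  ]
-0.0030,0.0017,0.0036,0,0,0, -0.0051,0.0073,0.0061,0,0,0, -0.0039,0.0176,0.0047,0,0,0, -0.0026,0.0267,0.0032,0,0,0, -0.0012,0.0273,0.0015,0,0,0
end [650.8  -69.77   0.  ]
0.0011,0.0006,-0.0013,0,0,0, 0.0021,0.0013,-0.0025,0,0,0, 0.0030,0.0020,-0.0035,0,0,0, 0.0037,0.0028,-0.0045,0,0,0, 0.0045,0.0035,-0.0054,0,0,0, 0.0051,0.0043,-0.0061,0,0,0, 0.0054,0.0052,-0.0065,0,0,0, 0.0056,0.0062,-0.0067,0,0,0
end [656.92 -61.03   0.  ]
```

```bash
python3 -m creep '[-0.0033,0.0006,0.0040,0,0,0, -0.0066,0.0047,0.0079,0,0,0, -0.0081,0.0148,0.0096,0,0,0, -0.0091,0.0240,0.0109,0,0,0, -0.0080,0.0253,0.0095,0,0,0, -0.0080,0.0253,0.0095,0,0,0]'; python3 -m creep '[0.0008,0.0012,-0.0010,0,0,0, 0.0016,0.0025,-0.0019,0,0,0, 0.0022,0.0036,-0.0027,0,0,0, 0.0028,0.0048,-0.0033,0,0,0]'; python3 -m creep '[0.0005,0.0011,-0.0006,0,0,0, 0.0009,0.0022,-0.0011,0,0,0, 0.0009,0.0032,-0.0011,0,0,0, 0.0008,0.0042,-0.0010,0,0,0, 0.0008,0.0042,-0.0010,0,0,0]'
```

```text
time: 22.0
ee_pos: [546.4, -74.3, 107.9]
tcp_rot: [1.693, 1.709, -0.789]
force: [0.3, -0.1, -0.4]
grip_width: 18.2
time: 22.4
ee_pos: [550.8, -70.7, 108.1]
tcp_rot: [1.693, 1.708, -0.79]
force: [-1.4, -3.5, 0.8]
grip_width: 18.4
time: 22.9
ee_pos: [555.5, -69.2, 108.0]
tcp_rot: [1.694, 1.707, -0.789]
force: [-1.2, -2.6, 0.0]
grip_width: 18.0
```

```bash
python3 - <<'E'
from h import *
p=[];
f=shot("wrist",11);s=shot("scene",11);o=ctrl.get_obs();print(o["ee_pos"],o["force"])
a=cv2.resize(f["image"][60:320,180:360],(415,600),interpolation=cv2.INTER_CUBIC);b=cv2.resize(s["image"][160:240,265:315],(375,600),interpolation=cv2.INTER_CUBIC)
cv2.imwrite("pics/c22.png",np.hstack([a,b]))
E
```

```text
[555.43996647 -69.17606702 108.0149877 ] [-1.06055128 -3.19602533 -0.67707085]
```

View pics/c22.png

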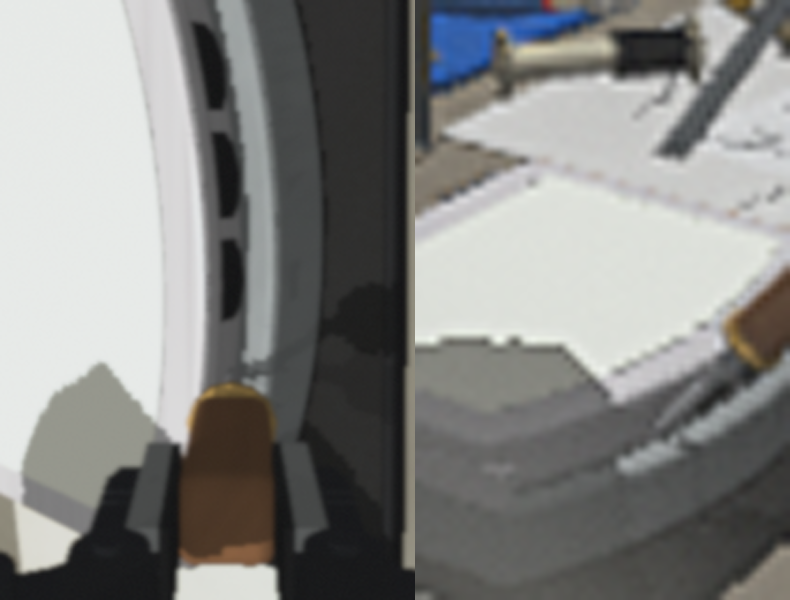

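Catches 1 and 2 now look flush: the dark noses left of the tip are gone. On to the middle one.

```bash
python3 -m creep '[-0.0032,0.0004,0.0038,0,0,0, -0.0061,0.0051,0.0073,0,0,0, -0.0067,0.0154,0.0080,0,0,0, -0.0070,0.0247,0.0084,0,0,0, -0.0057,0.0258,0.0069,0,0,0, -0.0057,0.0258,0.0069,0,0,0]'; python3 -m creep '[0.0009,0.0011,-0.0011,0,0,0, 0.0018,0.0021,-0.0021,0,0,0, 0.0025,0.0032,-0.0030,0,0,0, 0.0032,0.0042,-0.0038,0,0,0]'; python3 -m creep '[0.0006,0.0010,-0.0007,0,0,0, 0.0010,0.0020,-0.0013,0,0,0, 0.0012,0.0030,-0.0014,0,0,0, 0.0012,0.0040,-0.0014,0,0,0, 0.0012,0.0040,-0.0014,0,0,0]'
```

```text
time: 23.6
ee_pos: [581.1, -77.2, 107.8]
tcp_rot: [1.693, 1.709, -0.789]
force: [0.1, -1.1, -1.1]
grip_width: 18.0
time: 24.0
ee_pos: [585.0, -73.3, 108.2]
tcp_rot: [1.693, 1.707, -0.79]
force: [-1.8, -3.9, 1.6]
grip_width: 18.3
time: 24.5
ee_pos: [589.3, -70.9, 107.7]
tcp_rot: [1.694, 1.708, -0.789]
force: [-1.3, -3.6, -0.6]
grip_width: 18.2
```

```bash
python3 -m creep '[-0.0031,0.0010,0.0037,0,0,0, -0.0057,0.0063,0.0068,0,0,0, -0.0054,0.0166,0.0064,0,0,0, -0.0049,0.0259,0.0058,0,0,0, -0.0035,0.0268,0.0042,0,0,0, -0.0035,0.0268,0.0042,0,0,0]'; python3 -m creep '[0.0010,0.0009,-0.0012,0,0,0, 0.0019,0.0017,-0.0023,0,0,0, 0.0028,0.0026,-0.0033,0,0,0, 0.0035,0.0035,-0.0041,0,0,0]'; python3 -m creep '[0.0007,0.0009,-0.0009,0,0,0, 0.0012,0.0018,-0.0015,0,0,0, 0.0014,0.0028,-0.0018,0,0,0, 0.0015,0.0038,-0.0019,0,0,0, 0.0015,0.0038,-0.0019,0,0,0]'; python3 - <<'E'
from h import *
f=shot("wrist",12);s=shot("scene",12)
a=cv2.resize(f["image"][60:320,180:360],(415,600),interpolation=cv2.INTER_CUBIC);b=cv2.resize(s["image"][160:240,275:325],(375,600),interpolation=cv2.INTER_CUBIC)
cv2.imwrite("pics/c23.png",np.hstack([a,b]))
E
```

```text
time: 25.1
ee_pos: [616.1, -75.5, 107.8]
tcp_rot: [1.693, 1.709, -0.789]
force: [-0.3, -0.9, -0.8]
grip_width: 18.0
time: 25.5
ee_pos: [619.4, -71.4, 108.2]
tcp_rot: [1.693, 1.707, -0.79]
force: [-1.7, -4.1, 1.6]
grip_width: 18.0
time: 26.0
ee_pos: [623.1, -68.4, 107.6]
tcp_rot: [1.693, 1.708, -0.79]
force: [-0.1, -4.3, -1.1]
grip_width: 18.2
```

View pics/c23.png

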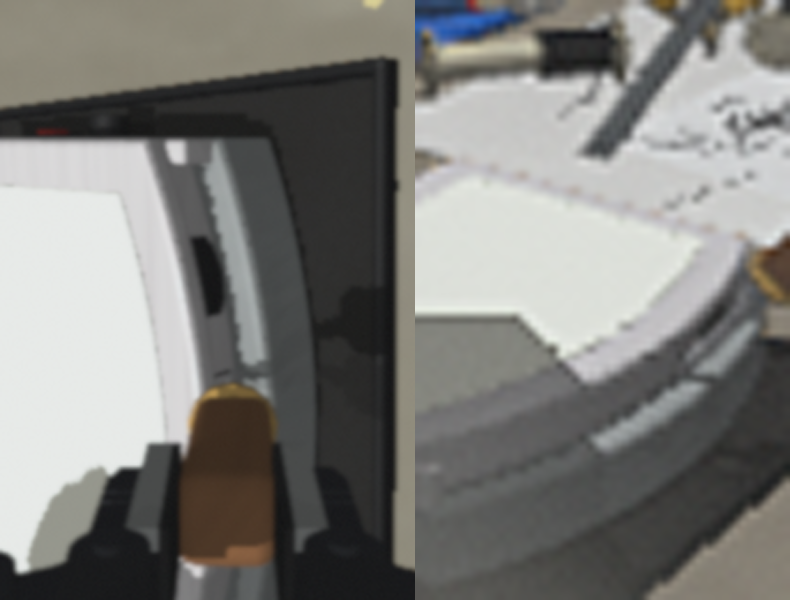

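Only the far right catch is still dark, at crop (208,275). I'll press it now.

```bash
python3 -m creep '[-0.0030,0.0017,0.0036,0,0,0, -0.0051,0.0073,0.0061,0,0,0, -0.0039,0.0176,0.0047,0,0,0, -0.0026,0.0267,0.0032,0,0,0, -0.0012,0.0273,0.0015,0,0,0, -0.0012,0.0273,0.0015,0,0,0]'; python3 -m creep '[0.0011,0.0006,-0.0013,0,0,0, 0.0021,0.0013,-0.0025,0,0,0, 0.0030,0.0020,-0.0035,0,0,0, 0.0037,0.0028,-0.0045,0,0,0]'; python3 -m creep '[0.0008,0.0007,-0.0009,0,0,0, 0.0014,0.0015,-0.0016,0,0,0, 0.0017,0.0024,-0.0020,0,0,0, 0.0019,0.0034,-0.0022,0,0,0, 0.0019,0.0034,-0.0022,0,0,0]'; python3 - <<'E'
from h import *
f=shot("wrist",13);s=shot("scene",13)
a=cv2.resize(f["image"][60:320,180:360],(415,600),interpolation=cv2.INTER_CUBIC);b=cv2.resize(s["image"][160:240,275:325],(375,600),interpolation=cv2.INTER_CUBIC)
cv2.imwrite("pics/c24.png",np.hstack([a,b]))
E
```

```text
time: 26.7
ee_pos: [650.6, -69.2, 107.8]
tcp_rot: [1.693, 1.709, -0.789]
force: [0.2, 0.1, 0.4]
grip_width: 18.1
time: 27.1
ee_pos: [653.4, -65.1, 108.3]
tcp_rot: [1.693, 1.706, -0.79]
force: [-1.4, -5.9, 1.6]
grip_width: 18.1
time: 27.6
ee_pos: [656.9, -61.2, 108.1]
tcp_rot: [1.694, 1.708, -0.789]
force: [0.3, -3.6, -0.4]
grip_width: 18.2
```

View pics/c24.png

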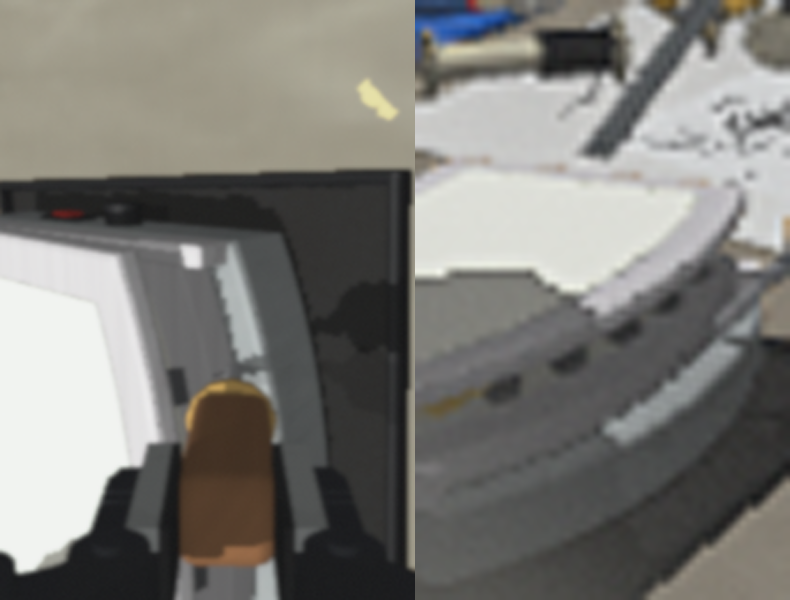

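The cover has sprung up: its front edge is raised in the scene crop. Next I'll back straight out, then rise and turn upright.

```bash
python3 -m creep '[-0.0032,0,0.0038,0,0,0, -0.0097,0,0.0115,0,0,0, -0.018,0,0.0215,0,0,0, -0.0283,0,0.0337,0,0,0, -0.0386,0,0.046,0,0,0, -0.054,0,0.045,0,0,0, -0.075,0,0.037,0,0,0, -0.095,-0.005,0.03,0,0,0, -0.112,-0.01,0.025,0,0,0, -0.118,-0.01,0.023,0,0,0]'; python3 - <<'E'
from h import *
o=ctrl.get_obs();print(o["time"],o["ee_pos"],o["force"],o["joints"])
Rt=R.from_rotvec([1.694,1.708,-0.789]); print(Rt.as_matrix().round(3))
G=R.from_matrix(np.array([[0,.634,.774],[0,.774,-.634],[-1,0,0]]))
rv=(Rt.inv()*G).as_rotvec(); print(rv.round(3)); print(Rt.inv().apply(np.array([443.5,-310,205])-o["ee_pos"]))
for k in np.linspace(.1,1,10): print((rv*k).round(3))
E
```

```text
time: 28.7
ee_pos: [647.5, -157.2, 185.4]
tcp_rot: [1.695, 1.704, -0.789]
force: [0.3, -0.5, -0.2]
grip_width: 18.0
28.7 [ 647.54983099 -157.16659321  185.36326424] [ 0.32427418 -0.51905303 -0.23911636] [-0.62634887  0.84712132  0.90031129  0.56290017  1.81003859  0.95502002]
[[-0.005  1.     0.007]
 [ 0.643  0.009 -0.766]
 [-0.766  0.001 -0.643]]
[-0.839 -0.652 -0.306]
[-112.2862422  -205.33460495  103.00235421]
[-0.084 -0.065 -0.031]
[-0.168 -0.13  -0.061]
[-0.252 -0.196 -0.092]
[-0.336 -0.261 -0.122]
[-0.419 -0.326 -0.153]
[-0.503 -0.391 -0.184]
[-0.587 -0.456 -0.214]
[-0.671 -0.522 -0.245]
[-0.755 -0.587 -0.276]
[-0.839 -0.652 -0.306]
```

```bash
python3 -m creep '[-0.008,-0.012,0.007,-0.084,-0.065,-0.031, -0.02,-0.035,0.018,-0.168,-0.13,-0.061, -0.034,-0.06,0.03,-0.252,-0.196,-0.092, -0.048,-0.086,0.043,-0.336,-0.261,-0.122, -0.061,-0.112,0.056,-0.419,-0.326,-0.153, -0.075,-0.138,0.069,-0.503,-0.391,-0.184, -0.09,-0.163,0.081,-0.587,-0.456,-0.214, -0.1,-0.185,0.092,-0.671,-0.522,-0.245, -0.108,-0.198,0.1,-0.755,-0.587,-0.276, -0.112,-0.205,0.103,-0.839,-0.652,-0.306]';  python3 -m creep '[0,0,0,0,0,0,0,0,0,0,0,0,0,0,0,0,0,0]';python3 - <<'E'
from h import *
f=shot("wrist",14);s=shot("scene",14);t=shot("top",14);o=ctrl.get_obs();print(o["time"],o["ee_pos"],o["force"],o["joints"])
Rt=R.from_rotvec(o["tcp_rot"]); print(Rt.as_matrix().round(3))
crop(f,200,130,360,310,3,"c25.png");crop(s,340,180,440,300,5,"c26.png")
cv2.imwrite("pics/c27.png",np.hstack([cv2.resize(cv2.imread("pics/c25.png"),None,fx=.833,fy=.833),cv2.resize(cv2.imread("pics/c26.png"),(375,450))]) )
E
```

```text
time: 29.7
ee_pos: [442.8, -308.7, 202.9]
tcp_rot: [0.534, 1.502, -0.537]
force: [-0.2, -0.7, 0.1]
grip_width: 18.4
time: 30.0
ee_pos: [444.3, -307.6, 202.7]
tcp_rot: [0.539, 1.504, -0.537]
force: [0.7, -0.7, -1.1]
grip_width: 18.2
30.15 [ 444.22176647 -307.54498038  202.54884039] [-0.24094867 -0.45050058 -0.25822888] [-7.47598817e-01  3.73145324e-01  1.48597267e+00  2.68912209e-04
  1.28362562e+00 -6.11291954e-02]
[[-0.001  0.634  0.773]
 [ 0.001  0.773 -0.634]
 [-1.     0.    -0.001]]
```

View pics/c27.png

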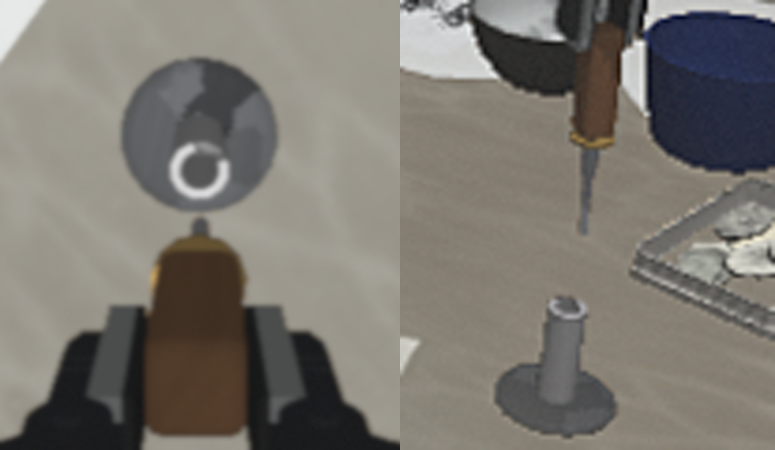

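View pics/scene14.png

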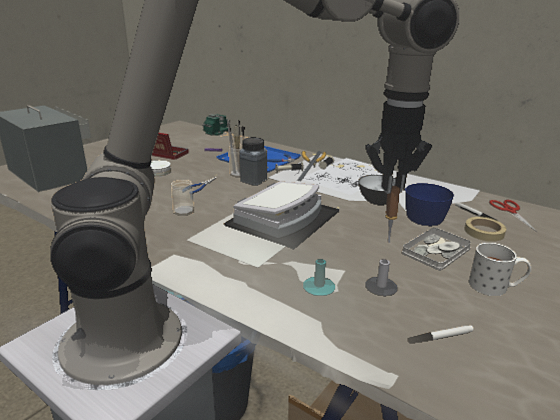

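```bash
python3 - <<'E'
from h import *
f=load("wrist14");s=load("scene14");w4=load("wrist4");s4=load("scene4")
a,e=two(f,(280.1,219.6),s,(388.7,240.6)); b,e2=two(f,(279.2,197.6),s,(384.1,262.0))
print("tip",a,e,"rim",b,e2, onz(f,279.2,197.6,67))
o=ctrl.get_obs(); Rt=R.from_rotvec(o["tcp_rot"]); p=np.array([444.0,-307.6,202.6]); print("tip in tool",Rt.inv().apply(a-p),"rim in tool",Rt.inv().apply(b-p))
# expected wrist px for tip offsets
for y in (0,-2,-4,-6,-8): 
  q=p+Rt.apply([83.7,y,0]); q2=p+Rt.apply([26.7,y*.4,0]); print(y,proj(f,q).round(1),proj(s,q).round(1))
im=f["image"][185:245,250:310]; A=cv2.resize(im,(400,400),interpolation=cv2.INTER_CUBIC); im=s["image"][205:275,360:420];B=cv2.resize(im,(343,400),interpolation=cv2.INTER_CUBIC); cv2.imwrite("pics/c28.png",np.hstack([A,B]))
E
```

```text
tip [ 440.28476723 -315.54631718  120.74175059] 1.9082293575501426 rim [ 442.66352787 -311.40819294   65.57671422] 1.3936598195906238 [ 442.60933934 -310.48937269   67.        ]
tip in tool [81.85295586 -8.52779211  2.25616632] rim in tool [137.02038397  -3.83745232   1.53547188]
0 [278.3 209.3] [385.3 239.5]
-2 [278.3 211.7] [385.7 240. ]
-4 [278.3 214.1] [386.1 240.4]
-6 [278.3 216.4] [386.6 240.9]
-8 [278.3 218.8] [387.  241.4]
```

View pics/c28.png

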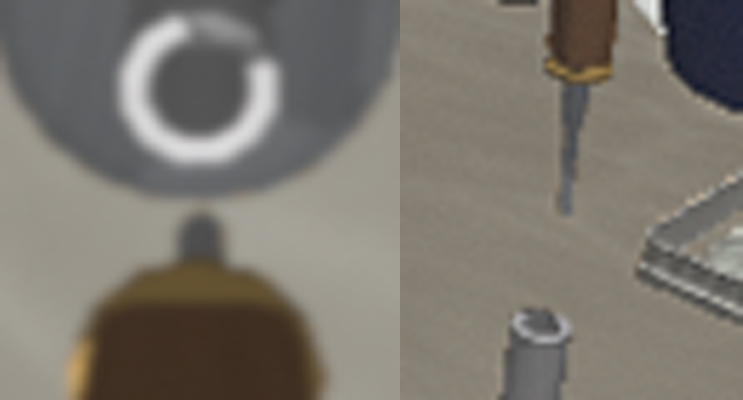

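```bash
python3 -m creep '[0.004,0,0,0,0,0.02, 0.012,-0.0005,0,0,0,0.05, 0.022,-0.0009,0,0,0,0.075, 0.032,-0.0009,0,0,0,0.075, 0.04,-0.0009,0,0,0,0.075, 0.04,-0.0009,0,0,0,0.075, 0.04,-0.0009,0,0,0,0.075]';python3 - <<'E'
from h import *
f=shot("wrist",15);s=shot("scene",15);o=ctrl.get_obs();print(o["time"],o["ee_pos"],o["force"])
im=f["image"][185:245,250:310]; A=cv2.resize(im,(400,400),interpolation=cv2.INTER_CUBIC); im=s["image"][215:285,360:420];B=cv2.resize(im,(343,400),interpolation=cv2.INTER_CUBIC); cv2.imwrite("pics/c29.png",np.hstack([A,B]))
print("rim proj",proj(f,(442.6,-310.9,67)),proj(s,(442.6,-310.9,67)),proj(s,(442.6,-310.9,80)))
E
```

```text
time: 30.85
ee_pos: [443.4, -307.9, 163.0]
tcp_rot: [0.591, 1.477, -0.478]
force: [1.1, -0.5, -0.6]
grip_width: 18.2
30.95 [ 443.60695222 -308.136002    163.52094687] [-1.69343656 -0.71254021  0.18621103]
rim proj [280.11557546 216.73910359] [383.61241338 261.36075432] [384.32476481 256.17133475]
```

View pics/c29.png

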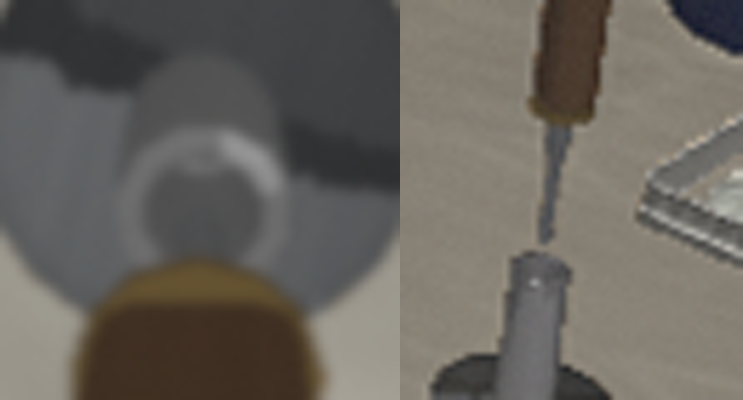

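```bash
python3 - <<'E'
from h import *
f=load("wrist15"); print([proj(f,(442.6,-310.9,z)).round(1) for z in (67,75,82,120)])
im=f["image"][205:235,262:298]; im=cv2.convertScaleAbs(im,alpha=1.6); cv2.imwrite("pics/c30.png",cv2.resize(im,None,fx=18,fy=18,interpolation=cv2.INTER_CUBIC))
E
```

```text
[array([280.1, 216.7]), array([280.2, 218.9]), array([280.2, 220.9]), array([280.6, 234. ])]
```

View pics/c30.png

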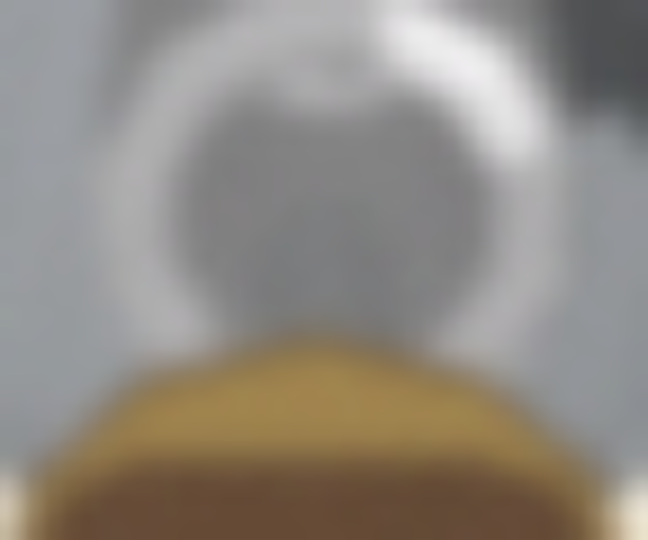

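```bash
python3 -m creep '[0.005,-0.0008,0,0,0,0, 0.01,-0.0012,0,0,0,0, 0.015,-0.0016,0,0,0,0, 0.02,-0.002,0,0,0,0, 0.025,-0.0024,0,0,0,0, 0.025,-0.0024,0,0,0,0]'; python3 -m creep '[0.005,-0.0004,0,0,0,0, 0.012,-0.0009,0,0,0,0, 0.02,-0.0015,0,0,0,0, 0.025,-0.0019,0,0,0,0, 0.025,-0.0019,0,0,0,0]'; python3 - <<'E'
from h import *
s=shot("scene",16);crop(s,350,215,420,305,6,"c31.png")
E
```

```text
time: 31.55
ee_pos: [442.5, -308.1, 137.0]
tcp_rot: [0.592, 1.479, -0.478]
force: [-1.2, 0.8, 0.1]
grip_width: 17.9
time: 32.05
ee_pos: [442.4, -308.1, 111.8]
tcp_rot: [0.592, 1.479, -0.478]
force: [-0.2, -0.4, -0.3]
grip_width: 18.1
```

View pics/c31.png

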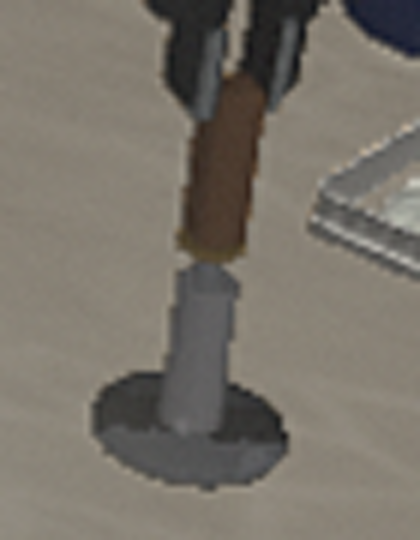

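```bash
python3 -m creep '[0.004,-0.0003,0,0,0,0, 0.008,-0.0006,0,0,0,0, 0.012,-0.0009,0,0,0,0, 0.014,-0.00105,0,0,0,0, 0.014,-0.00105,0,0,0,0]'; python3 -m creep '[0.0007,-0.00005,0,0,0,0, 0.0014,-0.0001,0,0,0,0, 0.0014,-0.0001,0,0,0,0]';python3 -m creep '[0.0005,-0.00004,0,0,0,0, 0.001,-0.00007,0,0,0,0, 0.001,-0.00007,0,0,0,0]'
```

```text
time: 32.6
ee_pos: [442.7, -308.3, 98.5]
tcp_rot: [0.591, 1.478, -0.478]
force: [-0.8, -1.1, -0.4]
grip_width: 18.2
time: 32.9
ee_pos: [442.9, -308.5, 97.5]
tcp_rot: [0.591, 1.477, -0.479]
force: [1.0, -0.3, -0.9]
grip_width: 18.5
time: 33.2
ee_pos: [443.0, -308.5, 96.6]
tcp_rot: [0.591, 1.477, -0.479]
force: [-0.5, -0.5, 1.3]
grip_width: 18.1
```

```bash
python3 -m creep '[0.0004,0,0,0,0,0, 0.0008,-0.00006,0,0,0,0, 0.0008,-0.00006,0,0,0,0]'; python3 - <<'E'
from h import *
s=shot("scene",17);crop(s,350,215,420,305,6,"c32.png")
E
```

```text
time: 33.5
ee_pos: [443.2, -308.6, 96.5]
tcp_rot: [0.59, 1.476, -0.479]
force: [-0.3, 1.4, 6.0]
grip_width: 18.0
```

View pics/c32.png

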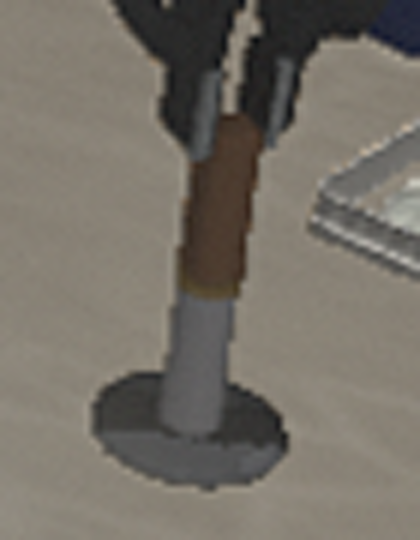

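```bash
python3 -m creep '[0,0,0,0,0,0,0,0,0,0,0,0,0,0,0,0,0,0,0,0,0,0,0,0]' 0.05; python3 -m creep '[-0.006,0.0004,0,0,0,0, -0.016,0.0012,0,0,0,0, -0.03,0.0022,0,0,0,0, -0.05,0.0037,0,0,0,0, -0.07,0.0052,0,0,0,0, -0.09,0.0067,0,0,0,0, -0.11,0.0082,0,0,0,0, -0.12,0.009,0,0,0,0]';  python3 -m creep '[0,0,0,0,0,0,0,0,0,0,0,0]';python3 - <<'E'
from h import *
s=shot("scene",18);t=shot("top",18);f=shot("wrist",18);crop(s,350,215,420,305,6,"c33.png")
crop(f,200,120,340,240,5,"c34.png")
E
```

```text
time: 33.95
ee_pos: [442.8, -308.5, 95.5]
tcp_rot: [0.591, 1.477, -0.478]
force: [-0.1, -0.1, -0.9]
grip_width: 50.5
time: 34.75
ee_pos: [443.5, -309.1, 218.7]
tcp_rot: [0.589, 1.474, -0.48]
force: [-0.3, 0.4, 0.3]
grip_width: 50.1
time: 34.95
ee_pos: [442.7, -308.3, 215.6]
tcp_rot: [0.591, 1.478, -0.478]
force: [0.2, 0.3, 0.6]
grip_width: 49.9
```

View pics/scene18.png

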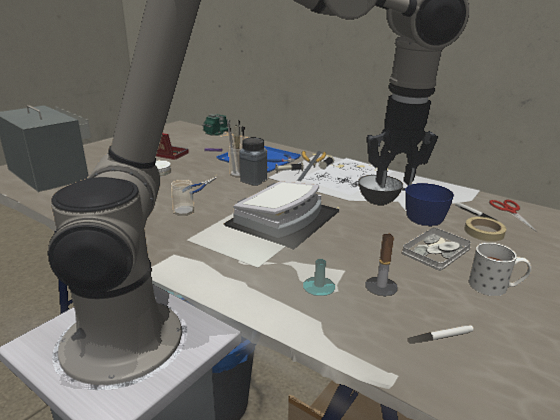

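View pics/c33.png

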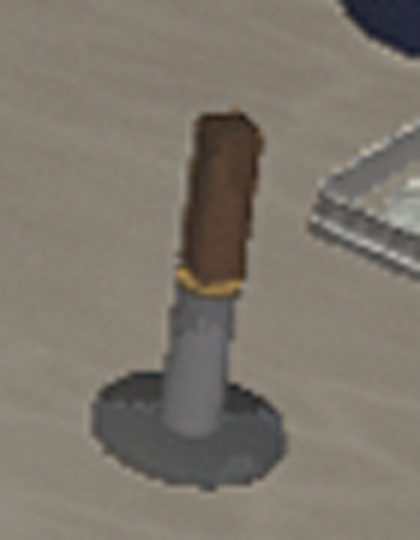

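View pics/c34.png

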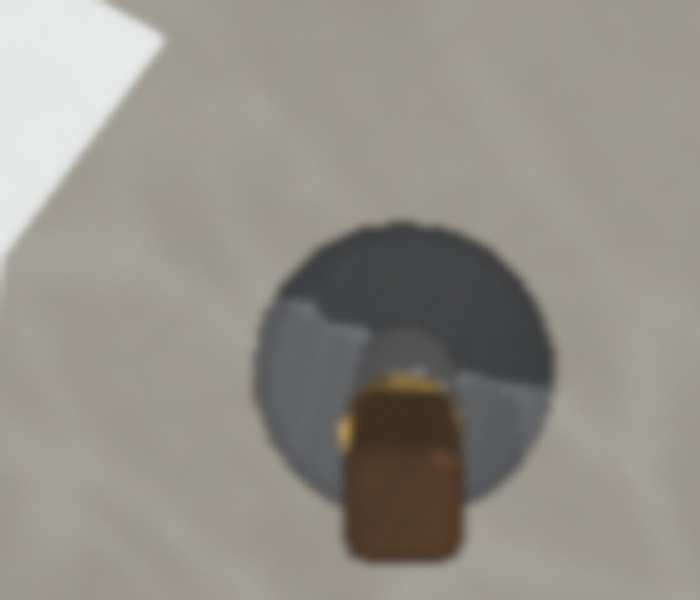

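View pics/top18.png

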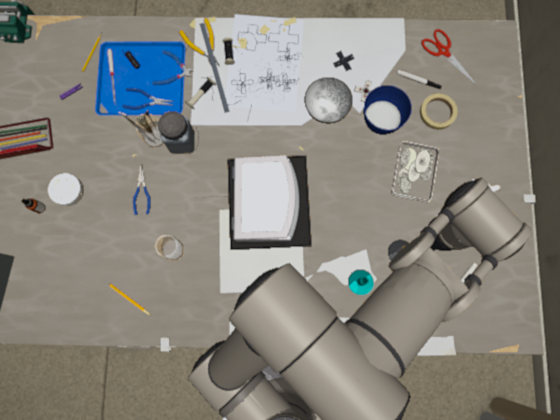

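```bash
python3 - <<'E'
from h import *
for n in ("top0","top18"):
    t=load(n);K,Rm,tt=cam(t);d=t["depth"]
    for P in ((576,-5),(576,120)):
        u,v=proj(t,(*P,70)).round().astype(int); z=(Rm.T@(np.linalg.inv(K)@[u,v,1]*d[v,u]-tt)); print(n,P,z.round(1))
# bystander change
a=load("top0")["image"].astype(int);b=load("top18")["image"].astype(int);df=np.abs(a-b).max(2)>40
for nm,(x0,y0,x1,y1) in dict(jar=(150,230,190,262),tin=(388,138,440,203),pliers=(130,160,155,220)).items(): print(nm,df[y0:y1,x0:x1].sum())
E
```

```text
top0 (576, -5) [578.7  -5.5  62.1]
top0 (576, 120) [577. 121.  61.]
top18 (576, -5) [572.4  -5.3  88.6]
top18 (576, 120) [575.  120.3  69.3]
jar 0
tin 0
pliers 0
```

The cover front has risen about 26 mm, the tool is back in its stand and the jar, tin tray and pliers haven't moved. Handing in.

```bash
python3 -c "
from workcell import order
print(order.job_done())"
```

```text
the job is handed in; nothing more can be done
None
```

The light box is open and the tool is back in its stand. I handed the job in at about 35 s, well under the 72 s limit, and no verdict was reported. I did not do it as one continuous slide along the seam.

- **What I did:** I took the tool from the grey stand and leaned it 40°. With the tip I felt the bare wall at both ends of the seam, and the ledge at the right end. I then pushed the catches in working from the robot's end of the seam (left as you face the box) to the far end. The highest force I read was about 6 N, and that only while feeling or pressing.
- **What went wrong:** On the first sliding run, the drag of the first catch turned the tool a few degrees in the grip, so the tip trailed about 8 mm. I backed out and measured the tip again. I then pressed each catch straight in at its middle with a short slide, lifting off between catches.
- **Cover:** It sprung up at the last catch. Depth readings put the front edge at 88.6 mm, against 62.1 mm at the start, which matches the expected 25 mm rise.
- **Tool:** I corrected its tilt before standing it back. It stands upright with its collar on the rim.
- **Surroundings:** The jar, tin tray and pliers show no change in the top view. The turquoise stand still stands where it was in the pictures.
- **Disagreement:** The vision fit and the wall feeling disagreed by about 1 mm at the seam ends. I used the felt values.

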